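Kit two repadded clarinets into their job trays

ROBOT

A 6-joint arm with a two-finger parallel gripper is mounted at the origin on the work surface. World frame = base frame: x ahead of the robot, y to its left, z up, the work surface at z = 0. Lengths are in mm, angles in rad, forces in N, time in s.
With the tool pointing down it reaches from about 275 to 1000 mm from the base axis. Payload 8.4 kg.
Tool frame: the origin (TCP) lies at the centre of the arm's flange, where the gripper is bolted on; the fingertips stand r.tip_extent ahead of it and the grasp point (between the pads) lies 155 mm ahead of it (r.tip_extent is the distance from the TCP to the fingertips, in mm); z points along the fingers, y is the direction in which the jaws open and shut (so a half turn about z gives the same grasp; the last joint's range is limited). The gripper opens to 85 mm and grips with 20 to 120 N. Pads are 22 mm wide; open, the fingers measure 114 mm over their backs; the gripper's body (76 mm by 85 mm) begins 54 mm behind the grasp point. The pads swing forward as they close: fully open they stand 13 mm farther back than shut.
Start: joints at [-1.306, 0.353, 1.633, -0, 1.155, -0.002], TCP at [164.777, -602.891, 404.681] pointing down, gripper open.
Joint ranges: [-2.63, 2.63], [-0.92, 2.1], [0.06, 2.66], [-1.3, 4.44], [0, 2.69], [-3.02, 3.02]. Speed limits (rad/s): [2.22, 2.22, 2.79, 3.14, 3.14, 3.14].

INTERFACE

Orientations are given as [roll, pitch, yaw] about the fixed x, y, z axes, in that order (R = Rz(yaw) Ry(pitch) Rx(roll)).
In Python, from rig import sense, grab_frame, job, r gives the robot as it stands. The module is installed in compiled form; this text tells all that it offers.
- The arm moves only by the shell command python3 -m creep 'ROWS' [FORCE]. ROWS is JSON, a list of rows, each a list of 7 numbers: the turn, a rotation vector about the tool's x, y, z in rad, then the shift along the tool's x, y, z in mm, then the closure, from 0 (fully open) to 1 (shut). In form: [[wx, wy, wz, dx, dy, dz, fingers], ...]. A call has 1 to 10 rows; each row shifts and turns the pose as measured when the row begins, along the tool's axes as they then stand; what a row does not reach is not made up. A row lasts 1/12 s, in which the tool goes at most 41.7 mm and 7.16 degrees, less where a joint would pass 70% of its speed; a pose out of reach is approached as far as the arm can. A call with a gripper value outside its range is refused whole. The fingers move at their own pace and stop on an object; FORCE is the grip in N (left out, the last holds). Time passes only in rows, so rows that do not move let the fingers close. It gives the time, the measured TCP pose, the force and the opening at its end, in the units of the state.
- sense(): the state, without advancing time (a new reading comes with each control period).
- grab_frame(name): name is "side" or "top" or "wrist"; returns a dict with "color" (480x640x3 uint8, red, green, blue), "mtx" (3x3 intrinsics, pixels), "distortion" ([k1, k2, p1, p2, k3] as OpenCV has them; the pictures are not rectified), "T" (4x4, takes a point from camera to world coordinates). Camera axes: x right, y down, z forward; pixel columns grow to the right and rows downward; lengths in mm; the calibration is good to about 2 mm. A picture is of the moment at which its call begins. There is no depth.
- job.sign_off(): hands the job in, once; it reports no verdict.
The state is a dict: "clock": time; "qpos": joint angles; "qvel": joint speeds; "joint_efforts": joint torques, N m; "eef_pos": TCP position; "tcp_rot": TCP orientation; "contact_force": force on the tool from outside, world axes, zero at the start; "wrist_torque": the same for the moment, N m; "opening": opening from 0.0 (shut) to 1.0 (fully open).
Only numpy, scipy, OpenCV 4.12 (cv2) and the standard library are available. Lean on these libraries where they do the work, as an engineer would, in place of code of your own. Each camera call takes 0.05 s, during which the arm holds its last target.

TASK

Two clarinets have been repadded and their keyed joints lie in two job trays, the short joints of the small E-flat clarinet in one and the long joints of the big B-flat clarinet in the other, but their barrels and bells still stand mixed up on the bench. Put each bell and each barrel into the tray with its own clarinet's joints, the small bell and short barrel with the short joints, the large bell and long barrel with the long joints: the bell standing flared end down in the wide empty bay, the barrel standing on end in the narrow one. Set every piece down gently rather than dropping it, and leave the amber jar, the nickel mouthpiece cap and the pad-seating tool where they are.

Things in the scene. Friction and masses are not known exactly. Their poses are not given: they have to be found in the camera images.
- bell_large: Loose; always starts upright on the open bench between the two trays, among the others. Origin at the centre of its underside, z up. Large black grenadilla clarinet bell with nickel rings, standing on its flared end: 106 mm tall, foot 78 mm across, narrowing to a straight round neck 39 mm across over its upper 40 mm. About 120 g.
- bell_small: Loose; always starts upright on the open bench between the two trays, among the others. Origin at the centre of its underside, z up. Small black grenadilla bell of the same shape: 84 mm tall, foot 62 mm across, straight neck 33 mm across over its upper 32 mm. About 75 g.
- barrel_large: Loose; always starts upright on the open bench between the two trays, among the others. Origin at the centre of its underside, z up. Long black grenadilla barrel, an upright tube with a nickel ring at each end: 66 mm tall, 34 mm across. Both ends are alike. About 55 g.
- barrel_small: Loose; always starts upright on the open bench between the two trays, among the others. Origin at the centre of its underside, z up. Short black grenadilla barrel of the same form: 42 mm tall, 29 mm across. About 30 g.
- tray_large: Fixed plywood job tray with the long joints (228, 253 mm) of the B-flat clarinet, left or right side. Origin at bench level, middle of the row of 2 empty bays at the near end; x runs away along the tray (ends at -55, +330 mm), y across (sides +-87.5), z up. Floor 6 mm, wall tops 20 mm above bench. Wide bay (bell) 100 x 100 mm, centre x 0, y +32.5; narrow bay (barrel) 100 x 60 (y), centre x 0, y -52.5.
- tray_small: Fixed tray of the very same make, size, origin, axes and bays as tray_large (wide bay centre x 0, y +32.5 mm; narrow bay centre x 0, y -52.5 mm; floor 6 mm, wall tops 20 mm above the bench), but with the short joints (165, 178 mm) of the E-flat clarinet; on the other side. In both trays the joints lie along x behind the bays, from x = 60 mm on, up to 50 mm above the bench.
- jar: Bystander: squat amber glass jar with a dark steel lid, 62 mm tall, 62 mm across, standing among the pieces. Loose, to be left alone. Origin at the centre of its underside.
- cap: Bystander: plain nickel mouthpiece cap, a bright metal thimble shape with a domed top, 61 mm tall, 33 mm across, standing among the pieces. Loose, to be left alone. Origin at the centre of its underside.
- seating_tool: Bystander: pad-seating tool lying flat beyond the pieces, rosewood handle 85 mm long and 18 mm thick, steel shank and 24 mm round steel head, 164 mm long over all. Loose, to be left alone. Origin at its underside in the handle, 77 mm from the handle's end and 86 mm from the head's tip; x points to the head.

How it is judged (in metres and radians):
At the end, for the whole second after the job is handed in: Large bell and long barrel stand in tray_large, small bell and short barrel in tray_small, released, at rest, upright within 7 degrees on the floor of their bay: bells flare down within 24 mm of the wide bay's centre each way, barrels within 40 mm along and 20 mm across the narrow bay's (x of bell_large in the frame of tray_large between -0.024 and 0.024 m and y of bell_large in the frame of tray_large between 0.0085 and 0.0565 m and z of bell_large in the frame of tray_large between 0.002 and 0.012 m and angle between each of bell_large, bell_small's own z axis and vertical below 0.12 rad and linear speed of each of bell_large, barrel_large, bell_small, barrel_small below 0.02 m/s and angular speed of each of bell_large, barrel_large, bell_small, barrel_small below 0.3 rad/s and x of barrel_large in the frame of tray_large between -0.04 and 0.04 m and y of barrel_large in the frame of tray_large between -0.073 and -0.032 m and ((z of barrel_large in the frame of tray_large between 0.002 and 0.012 m and angle between barrel_large's own z axis and vertical below 0.12 rad) or (z of barrel_large in the frame of tray_large between 0.068 and 0.078 m and angle between barrel_large's own z axis and vertical above 3.02 rad)) and x of bell_small in the frame of tray_small between -0.024 and 0.024 m and y of bell_small in the frame of tray_small between 0.0085 and 0.0565 m and z of bell_small in the frame of tray_small between 0.002 and 0.012 m and x of barrel_small in the frame of tray_small between -0.04 and 0.04 m and y of barrel_small in the frame of tray_small between -0.073 and -0.032 m and ((z of barrel_small in the frame of tray_small between 0.002 and 0.012 m and angle between barrel_small's own z axis and vertical below 0.12 rad) or (z of barrel_small in the frame of tray_small between 0.044 and 0.054 m and angle between barrel_small's own z axis and vertical above 3.02 rad))); the robot touches nothing.
It fails at once if a bell or barrel is dropped into a tray from more than about 2 cm instead of being set down ((height (world z) of bell_large below 0.03 m and linear speed of bell_large above 0.6 m/s and ((x of bell_large in the frame of tray_large between -0.055 and 0.055 m and y of bell_large in the frame of tray_large between -0.0875 and 0.0875 m) or (x of bell_large in the frame of tray_small between -0.055 and 0.055 m and y of bell_large in the frame of tray_small between -0.0875 and 0.0875 m))) or (height (world z) of barrel_large below 0.03 m and linear speed of barrel_large above 0.6 m/s and ((x of barrel_large in the frame of tray_large between -0.055 and 0.055 m and y of barrel_large in the frame of tray_large between -0.0875 and 0.0875 m) or (x of barrel_large in the frame of tray_small between -0.055 and 0.055 m and y of barrel_large in the frame of tray_small between -0.0875 and 0.0875 m))) or (height (world z) of bell_small below 0.03 m and linear speed of bell_small above 0.6 m/s and ((x of bell_small in the frame of tray_large between -0.055 and 0.055 m and y of bell_small in the frame of tray_large between -0.0875 and 0.0875 m) or (x of bell_small in the frame of tray_small between -0.055 and 0.055 m and y of bell_small in the frame of tray_small between -0.0875 and 0.0875 m))) or (height (world z) of barrel_small below 0.03 m and linear speed of barrel_small above 0.6 m/s and ((x of barrel_small in the frame of tray_large between -0.055 and 0.055 m and y of barrel_small in the frame of tray_large between -0.0875 and 0.0875 m) or (x of barrel_small in the frame of tray_small between -0.055 and 0.055 m and y of barrel_small in the frame of tray_small between -0.0875 and 0.0875 m)))).
It fails at once if the amber jar is moved by more than 15 mm or knocked over (distance of jar from where it was at the start of the episode above 0.015 m or angle between jar's own z axis and vertical above 0.3 rad).
It fails at once if the mouthpiece cap is moved by more than 15 mm or knocked over (distance of cap from where it was at the start of the episode above 0.015 m or angle between cap's own z axis and vertical above 0.3 rad).
It fails at once if the pad-seating tool is moved by more than 15 mm or knocked over (distance of seating_tool from where it was at the start of the episode above 0.015 m or angle between seating_tool's own z axis and vertical above 0.3 rad).
It also fails if it takes over 106 s, if anything falls off the work surface, if the arm or the gripper's body presses on something with over 40 N, if the wrist force passes 120 N, or if a joint passes its speed limit or range.

## Working session

There is one attempt and no reset: what is moved stays moved. The work goes in short steps, Python scripts to look and compute and a shell command to move; the robot and the scene stay as the last step left them, time stands still between calls to the robot, and variables do not carry over. Pictures are saved under pics/ and viewed, and the job is handed in when it is done.

```bash
mkdir -p pics; ls
python3 - <<'E'
from rig import sense, grab_frame, job, r
import cv2
s=sense(); print(s); print(r.tip_extent, dir(r))
for n in ["side","top","wrist"]:
    f=grab_frame(n); cv2.imwrite(f"pics/{n}0.png",f["color"][:,:,::-1]); print(n,f["mtx"],f["distortion"],f["T"].round(3) if hasattr(f["T"],'round') else f["T"])
E
```

```text
pics
{'clock': 0.0, 'qpos': array([-1.30638466e+00,  3.53635263e-01,  1.63412111e+00,  1.05219069e-05,
        1.15519223e+00, -2.38094439e-03]), 'qvel': array([-3.09621683e-04, -7.84033525e-05, -2.23151451e-04, -8.26222959e-04,
        1.41938530e-03, -3.65283319e-05]), 'joint_efforts': array([-2.56170410e-03, -6.05258846e+01, -3.42065156e+01, -2.52649306e-04,
        9.45669017e-03,  2.49185734e-05]), 'eef_pos': array([ 164.7273    , -602.66300634,  403.97513718]), 'tcp_rot': array([-3.14023673e+00, -1.28488389e-05,  2.66788344e-01]), 'contact_force': array([ 0.54830264,  0.27412073, -0.13814417]), 'wrist_torque': array([-0.01032736, -0.00530686, -0.00729633]), 'opening': 1.0029213629253229}
173.4 ['MotionError', '__class__', '__delattr__', '__dict__', '__dir__', '__doc__', '__eq__', '__format__', '__ge__', '__getattribute__', '__getstate__', '__gt__', '__hash__', '__init__', '__init_subclass__', '__le__', '__lt__', '__module__', '__ne__', '__new__', '__reduce__', '__reduce_ex__', '__repr__', '__setattr__', '__sizeof__', '__str__', '__subclasshook__', '__weakref__', 'tip_extent']
s
[... 554 characters left out ...]
0.          0.          0.          0.        ] [[-2.000000e-02 -9.950000e-01  9.400000e-02  4.999250e+02]
 [-1.000000e+00  2.000000e-02  3.000000e-03 -6.894000e+00]
 [-5.000000e-03 -9.400000e-02 -9.960000e-01  1.216353e+03]
 [ 0.000000e+00  0.000000e+00  0.000000e+00  1.000000e+00]]
wrist [[332.37169369   0.         319.57095284]
 [  0.         332.37169369 241.74338943]
 [  0.           0.           1.        ]] [-0.05407039  0.          0.          0.          0.        ] [[ 2.63000e-01 -9.26000e-01 -2.70000e-01  2.33494e+02]
 [-9.65000e-01 -2.53000e-01 -7.40000e-02 -5.83860e+02]
 [ 0.00000e+00  2.80000e-01 -9.60000e-01  3.73455e+02]
 [ 0.00000e+00  0.00000e+00  0.00000e+00  1.00000e+00]]
```

View pics/top0.png

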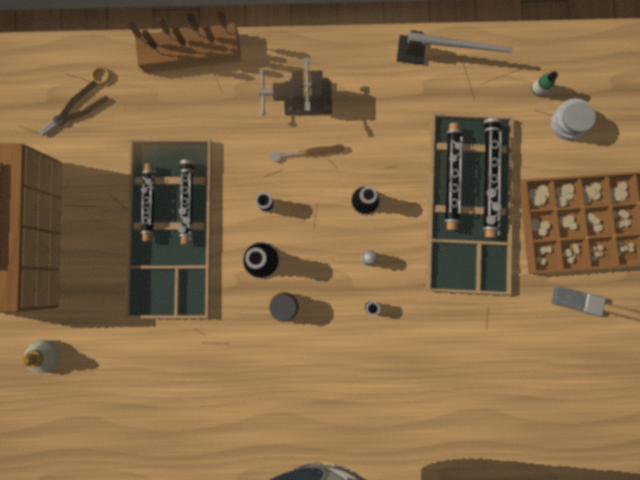

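View pics/side0.png

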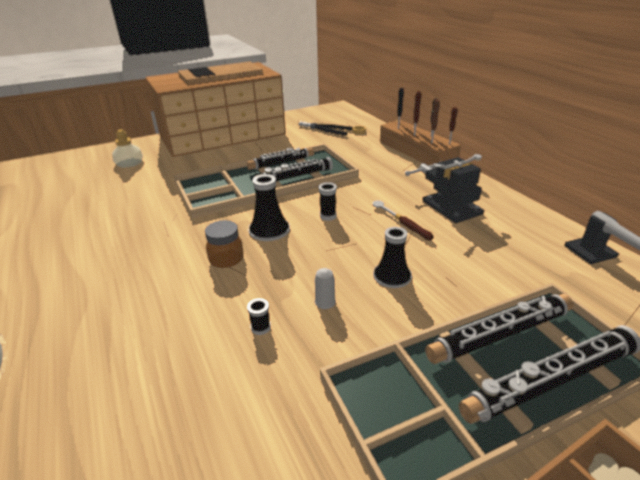

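The top view shows the left tray at px (170,230) with the shorter joints, so it is tray_small, and the right one at (472,205) is tray_large. The pieces' tops are at: large bell (256,259), small bell (368,195), long barrel (265,201), short barrel (372,308). The jar is at (284,306), the cap at (370,257) and the seating tool at (290,155).

```bash
cat > h.py <<'E'
import numpy as np, cv2
from rig import sense, grab_frame, job, r
def ray(f,px,z):
    u=cv2.undistortPoints(np.array([[px]],float),f["mtx"],np.array(f["distortion"],float))[0,0]
    T=np.array(f["T"]); d=T[:3,:3]@np.array([u[0],u[1],1]); o=T[:3,3]
    return o+d*(z-o[2])/d[2]
def proj(f,P):
    T=np.linalg.inv(np.array(f["T"]))
    p,_=cv2.projectPoints(np.array(P,float).reshape(-1,1,3),cv2.Rodrigues(T[:3,:3])[0],T[:3,3],f["mtx"],np.array(f["distortion"],float)); return p.reshape(-1,2)
def crop(f,x0,y0,x1,y1,s,name):
    c=cv2.resize(f["color"][y0:y1,x0:x1],None,fx=s,fy=s,interpolation=cv2.INTER_CUBIC); cv2.imwrite("pics/"+name,c[:,:,::-1])
E
python3 - <<'E'
from h import *
f=grab_frame("top")
crop(f,235,170,395,330,4,"c1.png")
crop(f,120,130,220,330,3,"tl.png");crop(f,420,105,520,305,3,"tr.png")
a=cv2.imread("pics/tl.png");b=cv2.imread("pics/tr.png");cv2.imwrite("pics/t.png",np.hstack([a,b]))
# tool ring tops: bright greyish
hsv=cv2.cvtColor(f["color"],cv2.COLOR_RGB2HSV)
m=((hsv[...,1]<60)&(hsv[...,2]>90)).astype(np.uint8)
n,l,st,c=cv2.connectedComponentsWithStats(m)
for i in range(1,n):
    if st[i,4]>15 and 120<c[i][0]<520 and 100<c[i][1]<330: print(st[i],c[i].round(1))
E
```

```text
[484 118  16   5  56] [490.2 119.8]
[485 127  17  97 721] [493.7 180.3]
[447 130  12   3  27] [452.  130.9]
[449 140  14  73 496] [455.1 173.6]
[271 152  12   9  66] [275.4 155.9]
[179 159  10   5  40] [183.6 161. ]
[181 168   7   5  22] [183.5 170. ]
[187 173   4  30  73] [188.6 186.5]
[179 174  11  54 207] [182.7 205.3]
[142 177  10  29  94] [148.6 188.3]
[141 184   6  12  36] [143.3 189.4]
[360 187  18  16 137] [367.9 194.6]
[256 193  16  16 103] [263.5 200.5]
[141 197   5  27  64] [142.2 211.9]
[147 218   4   6  17] [148.6 220.7]
[445 218  11   4  26] [449.5 219.7]
[178 222   9  15  72] [181.6 230. ]
[483 226  13   4  32] [488.3 227.5]
[141 230   7   4  18] [143.7 231.3]
[245 248  21  21 208] [255.3 257.6]
[361 251  15  14 154] [367.9 257.4]
[365 302  15  13  86] [371.9 307.6]
```

View pics/c1.png

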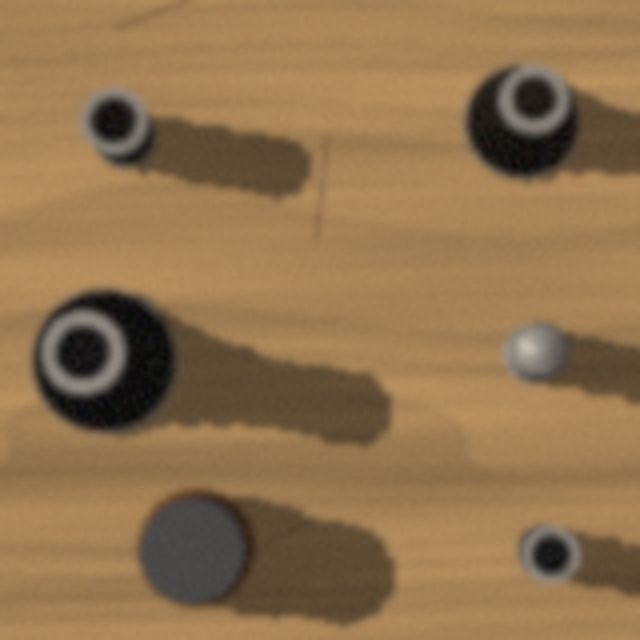

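View pics/t.png

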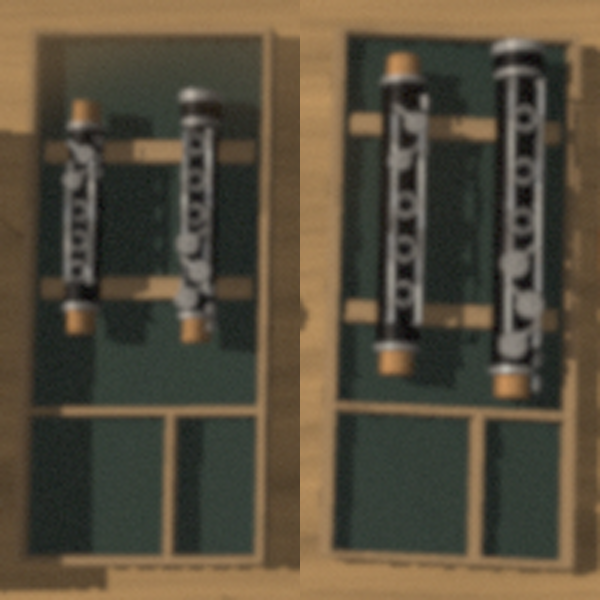

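Run:
```python
from h import *
f=grab_frame("top"); s=grab_frame("side")
for n,px,h in [("bellL",(255.4,257.4),106),("bellS",(368,194.6),84),("barL",(263.6,200.3),66),("barS",(372,307.9),42),("cap",(369,257.6),61),("jar",(283.5,306.5),62),("toolhead",(275.4,155.9),4)]:
    p=ray(f,px,h); q=p.copy(); q[2]=0
    print(n,p.round(1), "top circle px in side", proj(s,p)[0].round(1),"foot top view",proj(f,q)[0].round(1))
def L(x,y): return (120+x/3-.33,130+y/3-.33)
def R(x,y): return (420+(x-300)/3-.33,105+y/3-.33)
for n,px in [("S nl",L(28,555)),("S nr",L(262,558)),("S fl",L(37,33)),("S fr",L(270,30)),("S divX l",L(30,410)),("S divX r",L(258,410)),("S divY near",L(168,553)),("S divY far",L(168,415)),
 ("L nl",R(333,558)),("L nr",R(572,570)),("L fl",R(345,28)),("L fr",R(578,40)),("L divX l",R(335,408)),("L divX r",R(562,414)),("L divY near",R(474,557)),("L divY far",R(478,416))]:
    print(n,np.round(px,1),ray(f,px,20)[:2].round(1))
```

```text
bellL [553.7 118.3 106. ] top circle px in side [264.4 179.3] foot top view [260.9 259.7]
bellS [ 677.8 -109.4   84. ] top circle px in side [395.6 232.6] foot top view [364.7 200.7]
barL [673.3 104.7  66. ] top circle px in side [327.4 186.8] foot top view [266.6 204.8]
barS [ 447.5 -114.7   42. ] top circle px in side [258.4 305. ] foot top view [370.2 307.1]
cap [ 550.8 -109.8   61. ] top circle px in side [322.7 269.5] foot top view [366.5 258.9]
jar [454.8  67.   62. ] top circle px in side [222.6 228.6] foot top view [285.3 305.3]
toolhead [780.3  83.8   4. ] top circle px in side [378.7 205.7] foot top view [275.5 156.3]
S nl [129.  314.7] [442.5 396. ]
S nr [207.  315.7] [437.1 231.3]
S fl [132.  140.7] [816.9 393.7]
S fr [209.7 139.7] [815.5 224.8]
S divX l [129.7 266.3] [544.3 395.7]
S divX r [205.7 266.3] [541.1 233.9]
S divY near [175.7 314. ] [441.9 297.4]
S divY far [175.7 268. ] [538.8 297.8]
L nl [430.7 290.7] [ 480.1 -241.7]
L nr [510.3 294.7] [ 468.4 -409.2]
L fl [434.7 114. ] [ 862.  -265.3]
L fr [512.3 118. ] [ 849.5 -433.5]
L divX l [431.3 240.7] [ 586.  -247.2]
L divX r [507.  242.7] [ 578.4 -407.9]
L divY near [477.7 290.3] [ 478.9 -340.8]
L divY far [479.  243.3] [ 578.2 -348.3]
```

Run:
```python
from h import *
M=np.array([[-52.5,85],[-52.5,-85],[327.5,85],[327.5,-85],[52.5,85],[52.5,-85],[-50,-20],[50,-20]],float)
S=np.array([[442.5,396],[437.1,231.3],[816.9,393.7],[815.5,224.8],[544.3,395.7],[541.1,233.9],[441.9,297.4],[538.8,297.8]])
L=np.array([[480.1,-241.7],[468.4,-409.2],[862,-265.3],[849.5,-433.5],[586,-247.2],[578.4,-407.9],[478.9,-340.8],[578.2,-348.3]])
f=grab_frame("side");g=grab_frame("top");im=f["color"].copy();ig=g["color"].copy()
for n,W in (("S",S),("L",L)):
    a=M-M.mean(0);b=W-W.mean(0);U,_,V=np.linalg.svd(a.T@b);R=(U@V).T
    t=W.mean(0)-R@M.mean(0)
    print(n,"origin",t.round(1),"yaw",np.arctan2(R[1,0],R[0,0]).round(4),"res",(M@R.T+t-W).round(1).tolist())
    print(" wide",(R@[0,32.5]+t).round(1),"narrow",(R@[0,-52.5]+t).round(1))
    for (x,y) in M:
        p=R@[x,y]+t
        for i,F in((im,f),(ig,g)):
            u=proj(F,[*p,20])[0]; 
            if abs(u).max()<2000: cv2.circle(i,tuple(int(v) for v in u),3,(255,0,0),1)
cv2.imwrite("pics/ov.png",im[:,:,::-1]);cv2.imwrite("pics/ovt.png",ig[100:340,110:530][:,:,::-1])
```

```text
S origin [490.5 315.2] yaw -0.017 res [[-3.1, 5.1], [-0.6, -0.2], [2.5, 0.9], [1.0, -0.1], [0.1, 3.6], [0.4, -4.6], [-1.7, -1.3], [1.3, -3.4]]
 wide [491.  347.7] narrow [489.6 262.7]
L origin [ 528.8 -326.2] yaw -0.0675 res [[2.1, 3.8], [2.3, 1.7], [-0.7, 1.8], [0.4, 0.4], [1.0, 2.2], [-2.9, -6.7], [-1.3, -2.0], [-0.8, -1.3]]
 wide [ 531.  -293.8] narrow [ 525.3 -378.6]
```

View pics/ov.png

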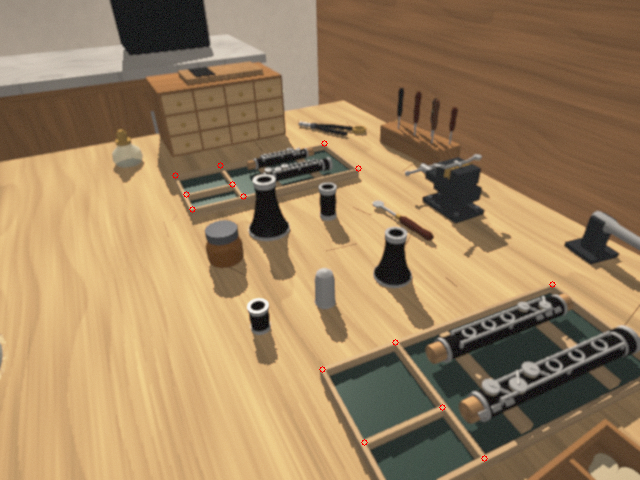

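Both overlays agree to within a few mm, and the piece positions match the side view. I'll start with the short barrel, first squaring the tool to world yaw 0 so that tool x = world x, tool y = −world y and tool z = −world z.

```bash
cat > d.py <<'E'
import sys; from h import *
t=[float(v) for v in sys.argv[1:4]]  # grasp xy, TCP z
s=sense(); from scipy.spatial.transform import Rotation as Ro
R=Ro.from_euler("xyz",s["tcp_rot"]).as_matrix()
print("clk",round(s["clock"],2),"pos",s["eef_pos"].round(1),"rot",s["tcp_rot"].round(4),"open",round(s["opening"],3),"F",s["contact_force"].round(1),"q",s["qpos"].round(2))
print("tool shift to go",(R.T@(np.array(t)-s["eef_pos"])).round(1), "yaw0 rotvec", Ro.from_matrix(R.T@Ro.from_euler("xyz",[np.pi,0,0]).as_matrix()).as_rotvec().round(4))
E
python3 -m creep '[[0,0,0.09,0,0,0,0],[0,0,0.09,0,0,0,0],[0,0,0.09,0,0,0,0],[0,0,0,20,-35,0,0],[0,0,0,20,-35,0,0],[0,0,0,20,-35,0,0],[0,0,0,20,-35,0,0],[0,0,0,20,-35,0,0],[0,0,0,20,-35,0,0],[0,0,0,20,-35,0,0]]' 40; python3 d.py 447 -115 330
```

```text
clock: 1.23
eef_pos: [309.5, -357.6, 403.3]
tcp_rot: [3.137, -0.001, -0.027]
contact_force: [1.3, -0.0, -0.1]
opening: 1.005
clk 1.23 pos [ 309.5 -357.6  403.3] rot [ 3.1368e+00 -7.0000e-04 -2.7200e-02] open 1.005 F [ 1.3 -0.  -0.1] q [-0.86  0.11  1.95 -0.    1.07  0.74]
tool shift to go [ 130.8 -246.6   72.2] yaw0 rotvec [ 0.0048 -0.0006 -0.0272]
```

```bash
python3 -m creep '[[0,0,-0.027,19,-35,10,0],[0,0,0,19,-35,10,0],[0,0,0,19,-35,10,0],[0,0,0,19,-35,10,0],[0,0,0,19,-35,10,0],[0,0,0,18,-35,10,0],[0,0,0,12,-28,10,0],[0,0,0,0,0,0,0]]'; python3 d.py 447 -115 330
```

```text
clock: 1.9
eef_pos: [439.3, -109.2, 334.2]
tcp_rot: [3.132, -0.011, 0.003]
contact_force: [-0.7, 0.8, 0.1]
opening: 0.998
clk 1.9 pos [ 439.3 -109.2  334.2] rot [ 3.1321e+00 -1.0600e-02  3.0000e-03] open 0.998 F [-0.7  0.8  0.1] q [-0.24  0.17  2.06 -0.01  0.9   1.33]
tool shift to go [7.6 5.8 4.3] yaw0 rotvec [ 0.0094 -0.0106  0.003 ]
```

Now I check the target with the wrist camera.

```bash
python3 -m creep '[[0.009,-0.01,0,8,6,4,0],[0,0,0,0,0,0,0]]'; python3 d.py 447 -115 330;  python3 - <<'E'
from h import *
f=grab_frame("wrist");im=f["color"].copy()
for p in ([447.5,-114.7,42],[447.5,-114.7,0]):
    u=proj(f,p)[0];print(u);cv2.drawMarker(im,tuple(int(v) for v in u),(255,0,0),0,12,1)
cv2.imwrite("pics/w1.png",im[:,:,::-1])
E
```

```text
clock: 2.07
eef_pos: [448.1, -112.8, 330.0]
tcp_rot: [3.141, 0.0, 0.009]
contact_force: [-0.6, -0.2, -0.2]
opening: 0.997
clk 2.07 pos [ 448.1 -112.8  330. ] rot [3.1415e+00 1.0000e-04 8.8000e-03] open 0.997 F [-0.6 -0.2 -0.2] q [-0.25  0.2   2.04 -0.    0.9   1.31]
tool shift to go [-1.2  2.2  0. ] yaw0 rotvec [0.0001 0.0001 0.0088]
[321.5277424  237.97368989]
[321.21796703 225.75943395]
```

View pics/w1.png

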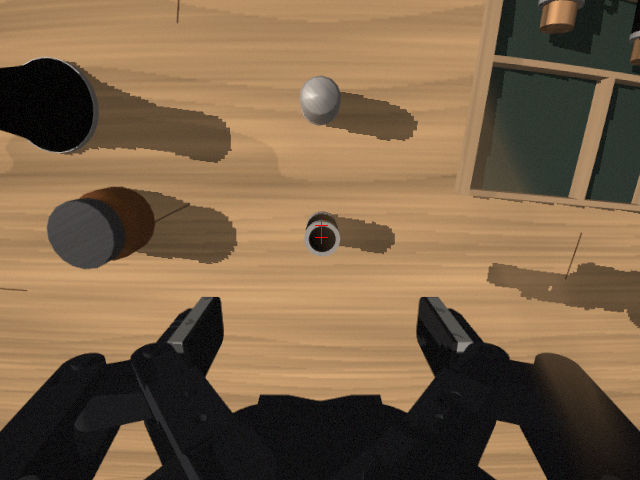

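The short barrel's ring sits at (322,238), against a prediction of (321.5,238), so I'll descend on it.

```bash
python3 -m creep '[[0,0,0.009,-1,2,35,0],[0,0,0,0,0,35,0],[0,0,0,0,0,35,0],[0,0,0,0,0,20,0],[0,0,0,0,0,10,0],[0,0,0,0,0,0,0]]'; python3 d.py 447.5 -114.7 188
```

```text
clock: 2.62
eef_pos: [446.5, -118.9, 194.7]
tcp_rot: [3.137, -0.01, -0.007]
contact_force: [0.8, -0.2, 0.1]
opening: 1.002
clk 2.62 pos [ 446.5 -118.9  194.7] rot [ 3.1373 -0.0098 -0.0073] open 1.002 F [ 0.8 -0.2  0.1] q [-0.26  0.43  2.13 -0.    0.57  1.32]
tool shift to go [ 0.9 -4.2  6.7] yaw0 rotvec [ 0.0043 -0.0098 -0.0073]
```

```bash
python3 -m creep '[[0.004,-0.01,-0.007,1,-4,6,0],[0,0,0,0,0,0,0]]'; python3 d.py 447.5 -114.7 188; python3 -m creep '[[0,0,0,0,0,0,0.5],[0,0,0,0,0,0,0.8],[0,0,0,0,0,0,0.8],[0,0,0,0,0,0,0.8],[0,0,0,0,0,0,0.8],[0,0,0,0,0,0,0.8],[0,0,0,0,0,0,0.8],[0,0,0,0,0,0,0.8]]' 40; python3 d.py 447.5 -114.7 188
```

```text
clock: 2.78
eef_pos: [447.1, -115.7, 189.0]
tcp_rot: [3.141, 0.001, -0.002]
contact_force: [0.3, 0.5, -0.0]
opening: 1.0
clk 2.78 pos [ 447.1 -115.7  189. ] rot [ 3.1415e+00  1.3000e-03 -2.0000e-03] open 1.0 F [ 0.3  0.5 -0. ] q [-0.26  0.45  2.13 -0.    0.57  1.32]
tool shift to go [ 0.4 -1.   1. ] yaw0 rotvec [ 0.0001  0.0013 -0.002 ]
clock: 3.45
eef_pos: [448.8, -116.3, 193.4]
tcp_rot: [3.139, -0.006, -0.002]
contact_force: [-0.0, 0.7, -0.2]
opening: 0.323
clk 3.45 pos [ 448.8 -116.3  193.4] rot [ 3.1394e+00 -6.4000e-03 -2.0000e-03] open 0.323 F [-0.   0.7 -0.2] q [-0.26  0.44  2.12 -0.    0.57  1.32]
tool shift to go [-1.4 -1.6  5.4] yaw0 rotvec [ 0.0022 -0.0064 -0.002 ]
```

```bash
python3 -m creep '[[0,0,0,0,0,-20,0.8],[0,0,0,0,0,-35,0.8],[0,0,0,0,0,-35,0.8],[0,0,0,0,0,-35,0.8],[0,0,0,3,-25,0,0.8],[0,0,0,4,-30,0,0.8],[0,0,0,4,-30,0,0.8],[0,0,0,4,-30,0,0.8],[0,0,0,4,-30,0,0.8],[0,0,0,4,-30,0,0.8]]'; python3 d.py 490 263 320
python3 - <<'E'
from h import *
crop(grab_frame("side"),180,80,400,300,3,"s2.png")
E
```

```text
clock: 4.28
eef_pos: [471.5, 61.3, 325.0]
tcp_rot: [3.14, -0.007, -0.01]
contact_force: [-0.2, -0.7, -1.4]
opening: 0.328
clk 4.28 pos [471.5  61.3 325. ] rot [ 3.1398 -0.0072 -0.0103] open 0.328 F [-0.2 -0.7 -1.4] q [ 0.13  0.22  2.02 -0.    0.89  1.71]
tool shift to go [  16.4 -201.9    4.8] yaw0 rotvec [ 0.0018 -0.0072 -0.0103]
```

View pics/s2.png

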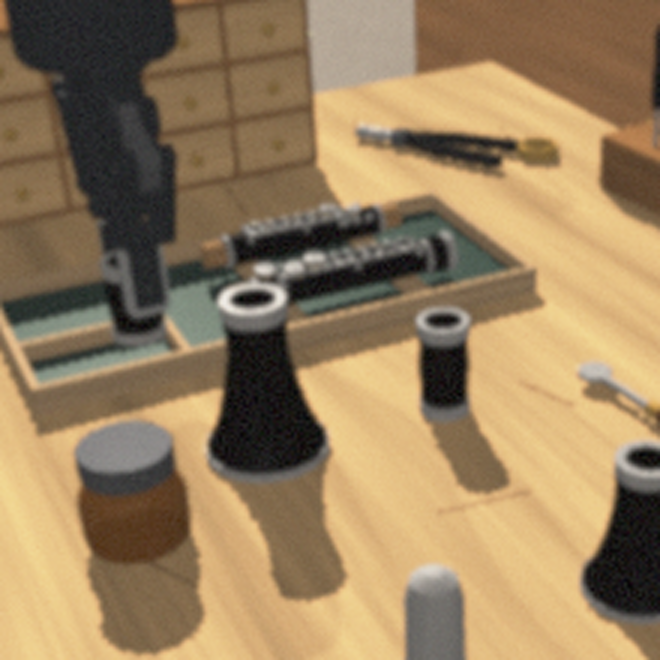

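The side view shows the short barrel held upright between the fingers, around crop px (138,310). I'll move on over the small tray.

```bash
python3 -m creep '[[0,0,-0.01,3,-33,0,0.8],[0,0,0,3,-33,0,0.8],[0,0,0,3,-33,0,0.8],[0,0,0,3,-33,0,0.8],[0,0,0,3,-33,0,0.8],[0,0,0,3,-28,0,0.8],[0,0,0,0,0,0,0.8]]'; python3 d.py 490 263 320
python3 - <<'E'
from h import *
f=grab_frame("wrist");cv2.imwrite("pics/w2.png",f["color"][:,:,::-1])
s=grab_frame("side");crop(s,140,100,260,220,5,"s3.png")
for z in (110,120,130,140): print(z,proj(s,[*sense()["eef_pos"][:2],z])[0].round(1))
E
```

```text
clock: 4.92
eef_pos: [490.0, 269.0, 324.7]
tcp_rot: [-3.141, -0.009, 0.001]
contact_force: [-0.5, -0.4, -1.5]
opening: 0.323
clk 4.92 pos [490.  269.  324.7] rot [-3.1407e+00 -8.6000e-03  1.4000e-03] open 0.323 F [-0.5 -0.4 -1.5] q [ 0.5   0.34  1.85 -0.    0.94  2.07]
tool shift to go [-0.1  6.   4.7] yaw0 rotvec [-0.0009 -0.0086  0.0014]
110 [206.2 155.2]
120 [205.3 150.5]
130 [204.5 145.7]
140 [203.6 140.8]
```

View pics/w2.png

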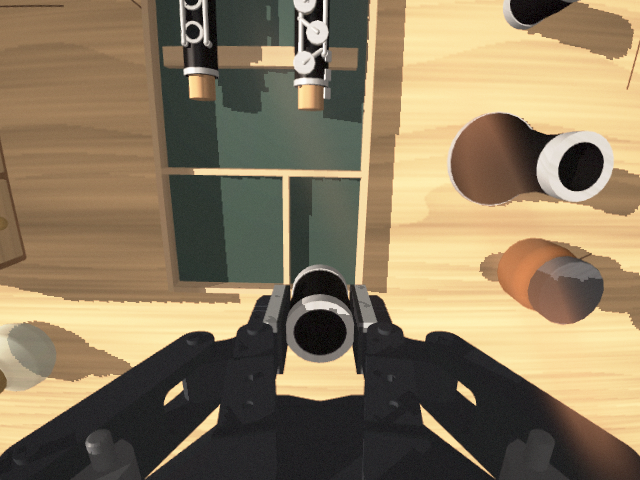

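View pics/s3.png

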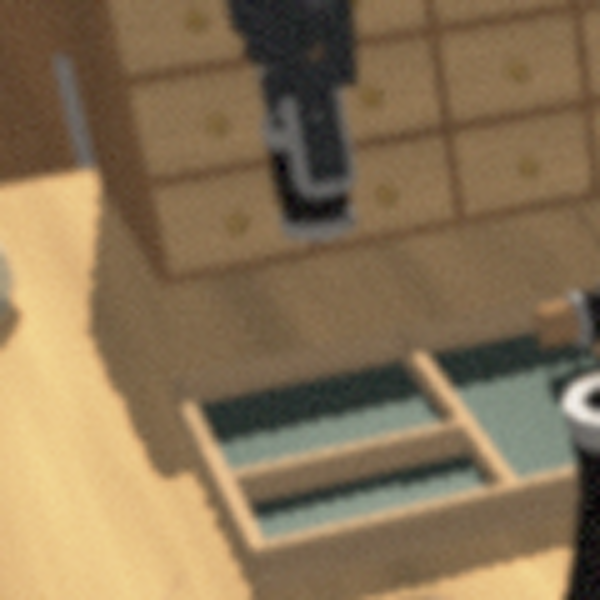

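The wrist view gives the small tray's cross wall at row ~173 (x 166 to 364), its near wall at row ~286, and the divider at column 287.

Run:
```python
from h import *
f=grab_frame("wrist")
for n,m,p in [("divX left",(52.5,85),(165,171)),("divX right",(52.5,-85),(364,174)),("nearleft",(-52.5,85),(177,286)),("divYfar",(52.5,-20),(287,173)),("divYnear",(-52.5,-20),(287,285)),("farleft wall",None,(150,20)),("farright",None,(374,20))]:
    print(n,m,ray(f,p,20)[:2].round(1))
```

```text
divX left (52.5, 85) [542.9 391.5]
divX right (52.5, -85) [540.  228.8]
nearleft (-52.5, 85) [441.3 393.2]
divYfar (52.5, -20) [540.7 291.4]
divYnear (-52.5, -20) [442.6 293.9]
farleft wall None [654.6 391.4]
farright None [652.7 224.9]
```

```bash
python3 -m creep '[[0,-0.008,0,0,9,20,0.8],[0,0,0,0,0,30,0.8],[0,0,0,0,0,30,0.8],[0,0,0,0,0,20,0.8],[0,0,0,0,0,0,0.8]]'; python3 d.py 491 260 199
```

```text
clock: 5.48
eef_pos: [489.5, 248.7, 223.2]
tcp_rot: [3.14, -0.001, -0.005]
contact_force: [-0.9, -0.5, 0.3]
opening: 0.322
clk 5.48 pos [489.5 248.7 223.2] rot [ 3.1399e+00 -1.0000e-03 -4.8000e-03] open 0.322 F [-0.9 -0.5  0.3] q [ 0.47  0.48  1.93 -0.    0.73  2.05]
tool shift to go [  1.4 -11.4  24.1] yaw0 rotvec [ 0.0017 -0.001  -0.0048]
```

```bash
python3 -m creep '[[0,0,0,1,-11,0,0.8],[0,0,0,0,0,8,0.8],[0,0,0,0,0,6,0.8],[0,0,0,0,0,0,0.8]]'; python3 d.py 491 260 199
```

```text
clock: 5.82
eef_pos: [491.6, 258.2, 210.6]
tcp_rot: [3.14, -0.002, -0.008]
contact_force: [-0.1, -0.0, -0.1]
opening: 0.324
clk 5.82 pos [491.6 258.2 210.6] rot [ 3.14e+00 -1.80e-03 -8.40e-03] open 0.324 F [-0.1 -0.  -0.1] q [ 0.48  0.5   1.92 -0.    0.72  2.06]
tool shift to go [-0.6 -1.8 11.6] yaw0 rotvec [ 0.0016 -0.0018 -0.0084]
```

```bash
python3 -m creep '[[0,0,0,0,-2,4,0.8],[0,0,0,0,0,4,0.8],[0,0,0,0,0,0,0.8]]'; python3 -m creep '[[0,0,0,0,0,2,0.8],[0,0,0,0,0,0,0.8]]';python3 d.py 491 260 199
python3 - <<'E'
from h import *
s=grab_frame("side");crop(s,150,140,250,220,6,"s4.png")
E
```

```text
clock: 6.07
eef_pos: [492.4, 260.8, 203.7]
tcp_rot: [3.141, -0.005, -0.008]
contact_force: [-0.4, -0.2, 0.2]
opening: 0.323
clock: 6.23
eef_pos: [492.5, 261.0, 201.9]
tcp_rot: [-3.141, -0.005, -0.008]
contact_force: [0.2, 0.5, -0.1]
opening: 0.325
clk 6.23 pos [492.5 261.  201.9] rot [-3.1414 -0.0053 -0.0077] open 0.325 F [ 0.2  0.5 -0.1] q [ 0.49  0.52  1.92 -0.    0.7   2.07]
tool shift to go [-1.5  1.1  2.9] yaw0 rotvec [-0.0002 -0.0053 -0.0077]
```

View pics/s4.png

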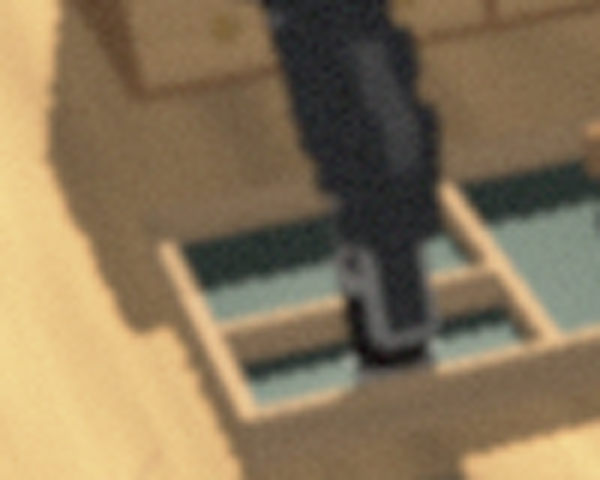

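The barrel is inside the narrow bay and near the floor. A few more millimetres.

```bash
for i in 1 2; do python3 -m creep '[[0,0,0,0,0,2,0.8],[0,0,0,0,0,0,0.8]]';done; python3 d.py 491 260 199
```

```text
clock: 6.45
eef_pos: [492.6, 261.1, 200.2]
tcp_rot: [-3.141, -0.006, -0.008]
contact_force: [0.6, 0.6, -1.2]
opening: 0.32
clock: 6.62
eef_pos: [493.1, 261.3, 198.8]
tcp_rot: [-3.141, -0.007, -0.008]
contact_force: [0.5, -0.3, -0.5]
opening: 0.323
clk 6.62 pos [493.1 261.3 198.8] rot [-3.1406 -0.0069 -0.0077] open 0.323 F [ 0.5 -0.3 -0.5] q [ 0.49  0.53  1.92 -0.    0.69  2.07]
tool shift to go [-2.   1.3 -0.2] yaw0 rotvec [-0.001  -0.0069 -0.0077]
```

```bash
for i in 1 2 3; do python3 -m creep '[[0,0,0,0,0,2,0.8],[0,0,0,0,0,0,0.8]]' | grep -E "eef|force";done
```

```text
eef_pos: [493.5, 261.4, 199.2]
contact_force: [-0.1, -0.8, -1.0]
eef_pos: [494.1, 261.6, 199.0]
contact_force: [-0.0, 0.5, -0.4]
eef_pos: [494.7, 261.9, 199.0]
contact_force: [0.7, -0.1, -0.9]
```

```bash
python3 -m creep '[[0,0,0,0,0,4,0.8]]' | grep -E "eef|force"; python3 -m creep '[[0,0,0,0,0,4,0.8]]' | grep -E "eef|force"
python3 - <<'E'
from h import *
s=grab_frame("side");crop(s,150,140,250,220,6,"s5.png")
E
```

```text
eef_pos: [495.7, 262.3, 196.9]
contact_force: [-11.0, -4.6, 42.3]
eef_pos: [496.5, 262.6, 195.4]
contact_force: [-7.4, -7.4, 44.6]
```

View pics/s5.png

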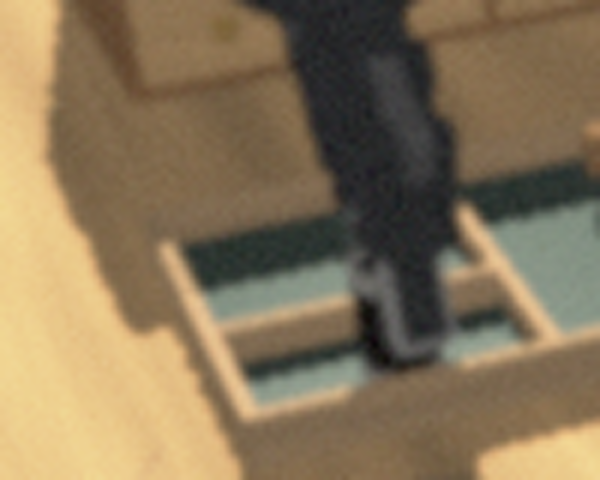

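It is on the floor: 42 N of contact at TCP z ≈ 197–199. I'll back off slightly to relieve the load, then open partway.

```bash
python3 -m creep '[[0,0,0,0,0,-1.5,0.8],[0,0,0,0,0,0,0.6],[0,0,0,0,0,0,0.5],[0,0,0,0,0,0,0.45],[0,0,0,0,0,0,0.45]]'; python3 d.py 491 260 199;  python3 -m creep '[[0,0,0,0,0,-15,0.45],[0,0,0,0,0,-25,0.45],[0,0,0,0,0,-35,0.45],[0,0,0,0,0,-35,0.45],[0,0,0,0,0,-15,0],[0,0,0,0,0,0,0]]'
python3 - <<'E'
from h import *
f=grab_frame("wrist");cv2.imwrite("pics/w3.png",f["color"][:,:,::-1])
E
```

```text
clock: 7.75
eef_pos: [497.1, 263.1, 196.5]
tcp_rot: [-3.135, -0.019, -0.008]
contact_force: [-0.1, -0.0, -0.4]
opening: 0.553
clk 7.75 pos [497.1 263.1 196.5] rot [-3.1347 -0.0186 -0.0078] open 0.553 F [-0.1 -0.  -0.4] q [ 0.48  0.53  1.92 -0.    0.67  2.07]
tool shift to go [-6.   3.1 -2.7] yaw0 rotvec [-0.0069 -0.0186 -0.0077]
clock: 8.25
eef_pos: [493.3, 261.4, 321.3]
tcp_rot: [-3.14, -0.009, -0.008]
contact_force: [0.7, 1.0, 0.3]
opening: 0.813
```

View pics/w3.png

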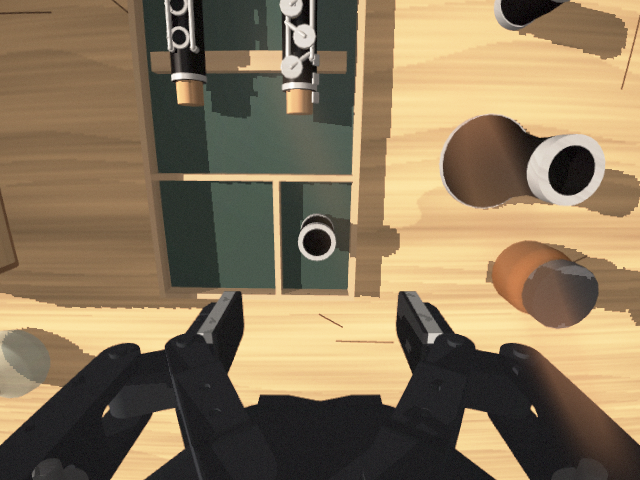

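The short barrel stands at (317,240), well inside the narrow bay. Next is the long barrel.

```bash
python3 -m creep '[[0,-0.009,-0.008,24,21,0,0],[0,0,0,24,21,0,0],[0,0,0,24,21,0,0],[0,0,0,24,21,0,0],[0,0,0,24,21,0,0],[0,0,0,24,21,0,0],[0,0,0,18,15,0,0],[0,0,0,8,6,0,0],[0,0,0,0,0,0,0]]'; python3 d.py 673.3 104.7 320;  python3 - <<'E'
from h import *
f=grab_frame("wrist");im=f["color"].copy()
for p in ([673.3,104.7,66],[553.7,118.3,106]):
    u=proj(f,p)[0];print(u);cv2.drawMarker(im,tuple(int(v) for v in u),(255,0,0),0,12,1)
cv2.imwrite("pics/w4.png",im[:,:,::-1])
E
```

```text
clock: 9.05
eef_pos: [666.0, 107.3, 302.4]
tcp_rot: [3.139, 0.019, 0.004]
contact_force: [0.6, 0.5, 0.5]
opening: 1.006
clk 9.05 pos [666.  107.3 302.4] rot [3.1391 0.019  0.0042] open 1.006 F [0.6 0.5 0.5] q [0.16 0.53 1.59 0.   1.03 1.72]
tool shift to go [  7.    2.7 -17.7] yaw0 rotvec [0.0025 0.019  0.0042]
[322.37197977 241.06464357]
[300.91727132 435.33010034]
```

View pics/w4.png

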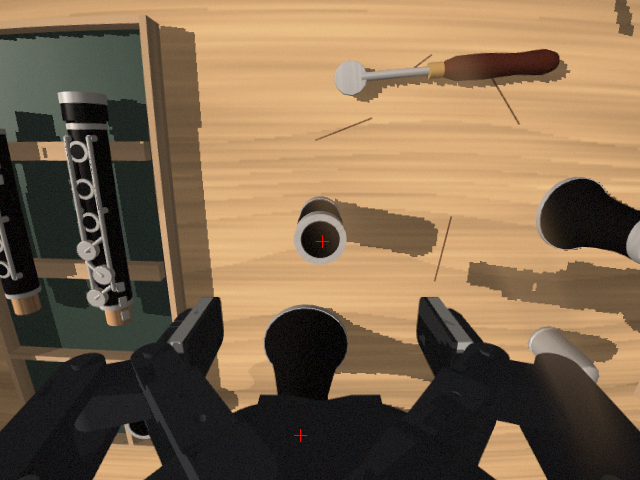

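The long barrel's ring is at (321,239), against a prediction of (322,241). Descending in two stages.

```bash
python3 -m creep '[[0,0.019,0,7,3,15,0],[0,0,0,0,0,25,0],[0,0,0,0,0,20,0],[0,0,0,0,0,0,0]]'; python3 d.py 673.6 105 197
```

```text
clock: 9.43
eef_pos: [667.8, 108.4, 238.2]
tcp_rot: [3.14, 0.004, 0.006]
contact_force: [-1.5, -0.6, -0.3]
opening: 1.002
clk 9.43 pos [667.8 108.4 238.2] rot [3.14   0.0042 0.0062] open 1.002 F [-1.5 -0.6 -0.3] q [ 0.16  0.61  1.63 -0.    0.91  1.72]
tool shift to go [ 5.9  3.3 41.2] yaw0 rotvec [0.0016 0.0042 0.0062]
```

```bash
python3 -m creep '[[0,0.004,0.006,6,3.5,0,0],[0,0,0,0,0,15,0],[0,0,0,0,0,12,0],[0,0,0,0,0,9,0],[0,0,0,0,0,0,0]]'; python3 d.py 673.6 105 197
```

```text
clock: 9.85
eef_pos: [672.5, 107.8, 200.7]
tcp_rot: [3.141, 0.0, 0.003]
contact_force: [0.5, -0.1, -0.2]
opening: 1.001
clk 9.85 pos [672.5 107.8 200.7] rot [3.1405e+00 2.0000e-04 2.7000e-03] open 1.001 F [ 0.5 -0.1 -0.2] q [ 0.16  0.66  1.63 -0.    0.85  1.73]
tool shift to go [1.1 2.8 3.7] yaw0 rotvec [0.0011 0.0002 0.0027]
```

```bash
python3 -m creep '[[0,0,0,1,3,4,0],[0,0,0,0,0,0,0.8],[0,0,0,0,0,0,0.8],[0,0,0,0,0,0,0.8],[0,0,0,0,0,0,0.8],[0,0,0,0,0,0,0.8],[0,0,0,0,0,0,0.8],[0,0,0,0,0,0,0.8]]' 40; python3 d.py 673.6 105 197;  python3 -m creep '[[0,0,0,0,0,-10,0.8],[0,0,0,0,0,-25,0.8],[0,0,0,0,0,-30,0.8],[0,0,0,0,0,-30,0.8],[0,0,0,0,0,-20,0.8],[0,0,0,0,0,0,0.8]]'
python3 - <<'E'
from h import *
s=grab_frame("side");crop(s,250,60,400,220,4,"s6.png")
print(sense()["eef_pos"])
for z in (100,110,120,130): print(z,proj(s,[*sense()["eef_pos"][:2],z])[0].round(1))
E
```

```text
clock: 10.52
eef_pos: [674.4, 104.4, 198.1]
tcp_rot: [3.141, -0.002, 0.002]
contact_force: [0.5, -1.0, -0.5]
opening: 0.386
clk 10.52 pos [674.4 104.4 198.1] rot [ 3.1409e+00 -2.4000e-03  2.2000e-03] open 0.386 F [ 0.5 -1.  -0.5] q [ 0.15  0.67  1.63 -0.    0.84  1.72]
tool shift to go [-0.8 -0.6  1.1] yaw0 rotvec [ 0.0006 -0.0024  0.0022]
clock: 11.02
eef_pos: [673.2, 104.4, 318.9]
tcp_rot: [3.14, 0.002, 0.002]
contact_force: [1.0, 0.2, -0.4]
opening: 0.385
[672.88527127 104.37974401 317.32828239]
100 [327.1 170.7]
110 [327.  165.8]
120 [327.  160.9]
130 [326.9 155.8]
```

View pics/s6.png

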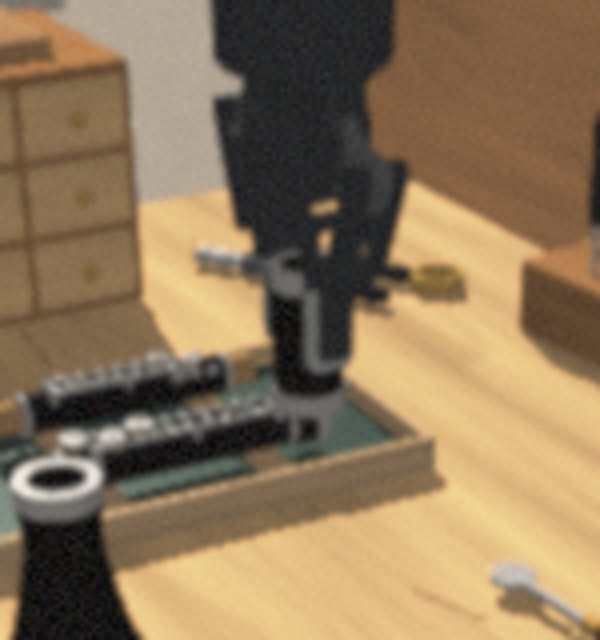

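The long barrel is held upright with its bottom about 197 mm below the TCP, as expected. Carrying it to the large tray.

```bash
python3 -m creep '[[0,0,0,-8,25,0,0.8],[0,0,0,-10,33,0,0.8],[0,0,0,-10,33,0,0.8],[0,0,0,-10,33,0,0.8],[0,0,0,-10,33,0,0.8],[0,0,0,-10,33,0,0.8],[0,0,0,-10,33,0,0.8],[0,0,0,-10,33,0,0.8]]';python3 d.py 525 -379 320; python3 -m creep '[[0,0,0,-10,33,0,0.8],[0,0,0,-10,33,0,0.8],[0,0,0,-10,33,0,0.8],[0,0,0,-10,33,0,0.8],[0,0,0,-10,30,0,0.8],[0,0,0,0,0,0,0.8]]';  python3 d.py 525 -379 320
```

```text
clock: 11.73
eef_pos: [591.2, -154.2, 311.0]
tcp_rot: [-3.14, 0.009, 0.013]
contact_force: [1.1, -0.1, -0.1]
opening: 0.388
clk 11.73 pos [ 591.2 -154.2  311. ] rot [-3.1396  0.0092  0.0125] open 0.388 F [ 1.1 -0.1 -0.1] q [-0.26  0.43  1.74 -0.    0.98  1.3 ]
tool shift to go [-69.1 223.9  -8.8] yaw0 rotvec [-0.0019  0.0092  0.0125]
clock: 12.23
eef_pos: [534.8, -328.2, 304.1]
tcp_rot: [-3.137, 0.019, 0.01]
contact_force: [-0.8, -0.2, -0.3]
opening: 0.387
clk 12.23 pos [ 534.8 -328.2  304.1] rot [-3.1369  0.0187  0.0097] open 0.387 F [-0.8 -0.2 -0.3] q [-0.55  0.47  1.7  -0.01  0.99  1.01]
tool shift to go [-10.6  50.6 -16. ] yaw0 rotvec [-0.0046  0.0188  0.0097]
```

```bash
python3 -m creep '[[-0.004,0.019,0.01,-5,26,-8,0.8],[0,0,0,-5,25,-8,0.8],[0,0,0,0,0,0,0.8]]';  python3 d.py 525 -379 320;  python3 - <<'E'
from h import *
f=grab_frame("wrist");cv2.imwrite("pics/w5.png",f["color"][:,:,::-1])
E
```

```text
clock: 12.48
eef_pos: [522.6, -381.4, 316.0]
tcp_rot: [-3.137, 0.005, -0.003]
contact_force: [0.4, 0.3, -0.7]
opening: 0.384
clk 12.48 pos [ 522.6 -381.4  316. ] rot [-3.137   0.0047 -0.0032] open 0.384 F [ 0.4  0.3 -0.7] q [-0.63  0.48  1.66  0.    1.01  0.94]
tool shift to go [ 2.4 -2.5 -4. ] yaw0 rotvec [-0.0046  0.0047 -0.0032]
```

View pics/w5.png

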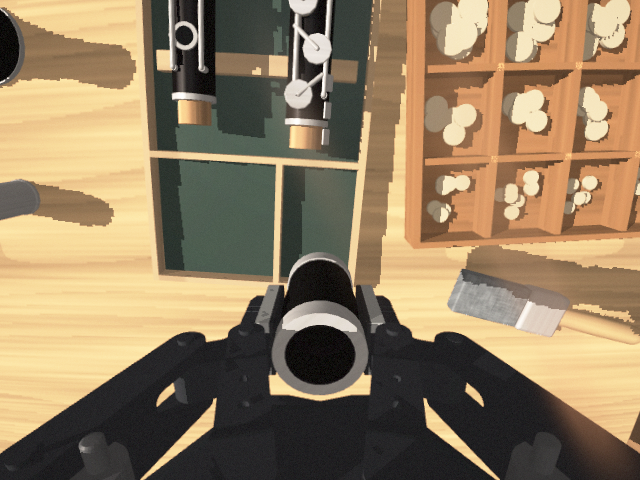

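The large tray's cross wall runs (150,154)–(360,166), its near wall is at (157,275), and the divider goes from (278,161) to (276,282).

Run:
```python
from h import *
f=grab_frame("wrist")
for n,m,p in [("divX left",(52.5,85),(152,154)),("divX right",(52.5,-85),(361,167)),("nearleft",(-52.5,85),(157,274)),("divYfar",(52.5,-20),(279,161)),("divYnear",(-52.5,-20),(276,281)),("near right",(-52.5,-85),(351,284))]:
    print(n,m,ray(f,p,20)[:2].round(1))
```

```text
divX left (52.5, 85) [ 587.1 -247. ]
divX right (52.5, -85) [ 575.7 -410.6]
nearleft (-52.5, 85) [ 486.2 -236.8]
divYfar (52.5, -20) [ 580.6 -346.9]
divYnear (-52.5, -20) [ 479.9 -340.4]
near right (-52.5, -85) [ 477.  -405.1]
```

```bash
python3 -m creep '[[-0.004,0.005,0,5,-4,20,0.8],[0,0,0,0,0,30,0.8],[0,0,0,0,0,25,0.8],[0,0,0,0,0,0,0.8]]'; python3 d.py 528 -377 204
```

```text
clock: 12.92
eef_pos: [528.5, -369.6, 236.5]
tcp_rot: [-3.137, 0.001, -0.001]
contact_force: [-1.5, 0.5, -0.5]
opening: 0.385
clk 12.92 pos [ 528.5 -369.6  236.5] rot [-3.1369e+00  1.2000e-03 -1.4000e-03] open 0.385 F [-1.5  0.5 -0.5] q [-0.61  0.57  1.71  0.    0.87  0.96]
tool shift to go [-0.4  7.6 32.5] yaw0 rotvec [-0.0046  0.0012 -0.0014]
```

```bash
python3 -m creep '[[-0.004,0,0,0,8,0,0.8],[0,0,0,0,0,12,0.8],[0,0,0,0,0,8,0.8],[0,0,0,0,0,5,0.8],[0,0,0,0,0,0,0.8]]'; python3 d.py 528 -377 204
```

```text
clock: 13.33
eef_pos: [529.7, -375.7, 210.8]
tcp_rot: [-3.141, 0.002, 0.002]
contact_force: [0.1, 0.8, -0.6]
opening: 0.389
clk 13.33 pos [ 529.7 -375.7  210.8] rot [-3.1405e+00  1.7000e-03  1.5000e-03] open 0.389 F [ 0.1  0.8 -0.6] q [-0.62  0.61  1.7  -0.    0.83  0.95]
tool shift to go [-1.7  1.3  6.8] yaw0 rotvec [-0.0011  0.0017  0.0015]
```

```bash
for i in 1 2 3; do python3 -m creep '[[0,0,0,-0.5,0.4,2.5,0.8]]' | grep -E "eef|force";done
```

```text
eef_pos: [529.6, -376.3, 208.9]
contact_force: [1.0, 0.1, -0.4]
eef_pos: [529.2, -376.8, 206.6]
contact_force: [1.2, 0.7, 0.4]
eef_pos: [528.8, -377.4, 204.4]
contact_force: [1.1, 0.1, -0.2]
```

```bash
python3 -m creep '[[0,0,0,0,0,2,0.8]]' | grep -E "eef|force";python3 -m creep '[[0,0,0,0,0,1.5,0.8]]' | grep -E "eef|force"
```

```text
eef_pos: [528.8, -377.6, 203.1]
contact_force: [-7.5, 5.8, 29.9]
eef_pos: [528.8, -377.7, 203.2]
contact_force: [-6.4, 6.6, 24.1]
```

The floor was touched at z ≈ 203.5, as predicted, so I'll release.

```bash
python3 -m creep '[[0,0,0,0,0,-0.5,0.6],[0,0,0,0,0,0,0.5],[0,0,0,0,0,0,0.4],[0,0,0,0,0,0,0.35],[0,0,0,0,0,0,0.35]]'; python3 -m creep '[[0,0,0,0,0,-15,0.35],[0,0,0,0,0,-25,0.35],[0,0,0,0,0,-35,0.35],[0,0,0,0,0,-35,0.35],[0,0,0,0,0,-15,0],[0,0,0,0,0,0,0]]'; python3 d.py 554 118 360
python3 - <<'E'
from h import *
f=grab_frame("wrist");cv2.imwrite("pics/w6.png",f["color"][:,:,::-1])
E
```

```text
clock: 14.17
eef_pos: [529.1, -378.3, 205.1]
tcp_rot: [3.14, -0.003, 0.001]
contact_force: [-0.5, -0.4, -0.6]
opening: 0.649
clock: 14.67
eef_pos: [528.0, -377.5, 331.4]
tcp_rot: [-3.139, 0.003, 0.0]
contact_force: [0.5, -0.2, 0.6]
opening: 0.902
clk 14.67 pos [ 528.  -377.5  331.4] rot [-3.1393e+00  2.9000e-03  5.0000e-04] open 0.902 F [ 0.5 -0.2  0.6] q [-0.62  0.46  1.64  0.    1.04  0.95]
tool shift to go [  26.2 -495.6  -27.5] yaw0 rotvec [-0.0023  0.0029  0.0005]
```

View pics/w6.png

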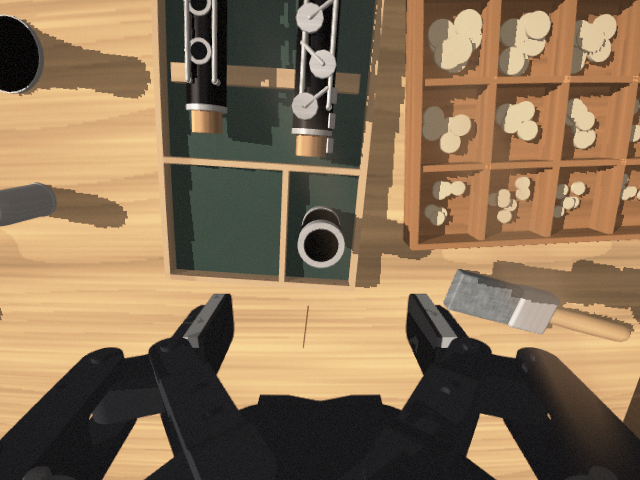

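The long barrel stands at (321,235), centred in the narrow bay. Now the large bell.

```bash
python3 -m creep '[[0,0,0,2,-34,-2,0],[0,0,0,2,-34,-2,0],[0,0,0,2,-34,-2,0],[0,0,0,2,-34,-2,0],[0,0,0,2,-34,-2,0],[0,0,0,2,-34,-2,0],[0,0,0,2,-34,-2,0],[0,0,0,2,-34,-2,0],[0,0,0,2,-34,-2,0],[0,0,0,2,-34,-2,0]]'; python3 d.py 554 118 350
```

```text
clock: 15.55
eef_pos: [543.8, -29.1, 335.2]
tcp_rot: [-3.137, 0.02, -0.009]
contact_force: [1.1, -0.6, -0.6]
opening: 0.999
clk 15.55 pos [543.8 -29.1 335.2] rot [-3.1369  0.0199 -0.0093] open 0.999 F [ 1.1 -0.6 -0.6] q [-0.06  0.31  1.86  0.    0.98  1.52]
tool shift to go [   8.5 -147.3  -14.3] yaw0 rotvec [-0.0048  0.0198 -0.0094]
```

```bash
python3 -m creep '[[-0.005,0.02,-0.009,2,-30,-4,0],[0,0,0,2,-30,-4,0],[0,0,0,2,-30,-4,0],[0,0,0,2,-30,-2,0],[0,0,0,2,-18,0,0],[0,0,0,0,0,0,0]]'; python3 d.py 553.7 118.3 350
python3 - <<'E'
from h import *
f=grab_frame("wrist");im=f["color"].copy()
for p in ([553.7,118.3,106],):
    u=proj(f,p)[0];print(u);cv2.drawMarker(im,tuple(int(v) for v in u),(255,0,0),0,12,1)
cv2.imwrite("pics/w7.png",im[:,:,::-1])
E
```

```text
clock: 16.05
eef_pos: [550.7, 121.4, 339.5]
tcp_rot: [3.142, 0.012, 0.005]
contact_force: [0.1, 0.4, -0.1]
opening: 1.003
clk 16.05 pos [550.7 121.4 339.5] rot [3.1415 0.0117 0.0045] open 1.003 F [ 0.1  0.4 -0.1] q [0.21 0.33 1.82 0.   1.   1.78]
tool shift to go [  2.9   3.1 -10.6] yaw0 rotvec [0.0001 0.0117 0.0045]
[323.9844047  251.28738009]
```

View pics/w7.png

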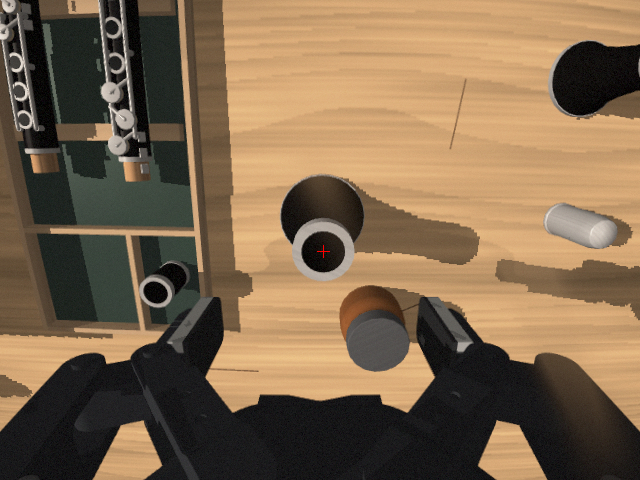

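The bell's ring centre at (323,250) matches the prediction of (324,251). Descending to grasp the neck at TCP z 243.

```bash
python3 -m creep '[[0,0.011,0.004,3,3,20,0],[0,0,0,0,0,20,0],[0,0,0,0,0,10,0],[0,0,0,0,0,0,0]]'; python3 d.py 553.7 118.3 243
```

```text
clock: 16.43
eef_pos: [551.9, 114.5, 284.1]
tcp_rot: [3.139, 0.005, 0.002]
contact_force: [-0.1, -0.0, -0.1]
opening: 1.001
clk 16.43 pos [551.9 114.5 284.1] rot [3.1387e+00 5.1000e-03 1.7000e-03] open 1.001 F [-0.1 -0.  -0.1] q [ 0.2   0.4   1.86 -0.    0.88  1.77]
tool shift to go [ 2.  -3.9 41.1] yaw0 rotvec [0.0029 0.0051 0.0017]
```

```bash
python3 -m creep '[[0.003,0.005,0,2,-4,0,0],[0,0,0,0,0,15,0],[0,0,0,0,0,12,0],[0,0,0,0,0,9,0],[0,0,0,0,0,0,0]]'; python3 d.py 553.7 118.3 243
```

```text
clock: 16.85
eef_pos: [554.8, 116.6, 247.4]
tcp_rot: [-3.141, -0.001, -0.002]
contact_force: [-1.4, -0.4, -1.0]
opening: 0.997
clk 16.85 pos [554.8 116.6 247.4] rot [-3.1412e+00 -9.0000e-04 -1.6000e-03] open 0.997 F [-1.4 -0.4 -1. ] q [0.2  0.46 1.88 0.   0.8  1.78]
tool shift to go [-1.1 -1.7  4.4] yaw0 rotvec [-0.0004 -0.0009 -0.0016]
```

```bash
python3 -m creep '[[0,0,0,-1,-1.7,5,0],[0,0,0,0,0,0,0.8],[0,0,0,0,0,0,0.8],[0,0,0,0,0,0,0.8],[0,0,0,0,0,0,0.8],[0,0,0,0,0,0,0.8],[0,0,0,0,0,0,0.8],[0,0,0,0,0,0,0.8]]' 50; python3 d.py 553.7 118.3 243;  python3 -m creep '[[0,0,0,0,0,-10,0.8],[0,0,0,0,0,-25,0.8],[0,0,0,0,0,-30,0.8],[0,0,0,0,0,-30,0.8],[0,0,0,0,0,-20,0.8],[0,0,0,0,0,0,0.8]]'
python3 - <<'E'
from h import *
s=grab_frame("side");crop(s,200,60,350,220,4,"s7.png")
print(sense()["eef_pos"])
for z in (100,110,120,130): print(z,proj(s,[*sense()["eef_pos"][:2],z])[0].round(1))
E
```

```text
clock: 17.52
eef_pos: [554.7, 118.8, 244.2]
tcp_rot: [-3.14, -0.004, -0.002]
contact_force: [0.3, -0.1, -1.7]
opening: 0.441
clk 17.52 pos [554.7 118.8 244.2] rot [-3.1405e+00 -3.7000e-03 -1.5000e-03] open 0.441 F [ 0.3 -0.1 -1.7] q [0.21 0.47 1.88 0.   0.79 1.78]
tool shift to go [-1.   0.5  1.2] yaw0 rotvec [-0.0011 -0.0037 -0.0015]
clock: 18.02
eef_pos: [553.2, 118.3, 365.2]
tcp_rot: [3.142, 0.001, -0.002]
contact_force: [0.6, -0.6, -1.2]
opening: 0.444
[552.85454517 118.2596033  363.68334103]
100 [264.3 182.4]
110 [263.8 177.4]
120 [263.2 172.3]
130 [262.7 167.1]
```

View pics/s7.png

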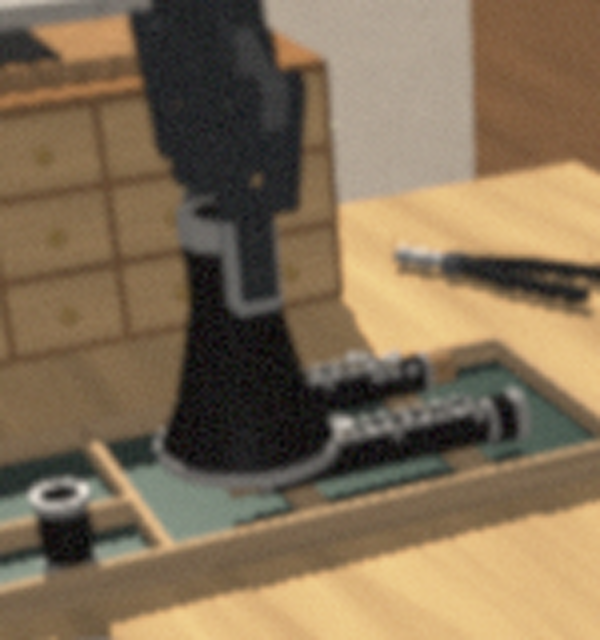

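The large bell is held upright with its bottom near z 121. Carrying it to the large tray's wide bay at (533.6,-292).

```bash
python3 -m creep '[[0,0,0,-1,20,-1,0.8],[0,0,0,-1.5,33,-1,0.8],[0,0,0,-1.5,33,-1,0.8],[0,0,0,-1.5,33,-1,0.8],[0,0,0,-1.5,33,-1,0.8],[0,0,0,-1.5,33,-1,0.8],[0,0,0,-1.5,33,-1,0.8],[0,0,0,-1.5,33,-1,0.8],[0,0,0,-1.5,33,-1,0.8],[0,0,0,-1.5,33,-1,0.8]]'; python3 d.py 533.6 -292 350
```

```text
clock: 18.9
eef_pos: [533.5, -205.6, 364.5]
tcp_rot: [-3.137, 0.014, 0.008]
contact_force: [0.6, -0.3, -1.4]
opening: 0.442
clk 18.9 pos [ 533.5 -205.6  364.5] rot [-3.1371  0.0141  0.0079] open 0.442 F [ 0.6 -0.3 -1.4] q [-0.37  0.32  1.78 -0.    1.06  1.19]
tool shift to go [-0.4 86.5 14.1] yaw0 rotvec [-0.0044  0.0141  0.0079]
```

```bash
python3 -m creep '[[-0.004,0.014,0.008,0,30,0,0.8],[0,0,0,0,28,0,0.8],[0,0,0,0,20,0,0.8],[0,0,0,0,0,0,0.8]]'; python3 d.py 533.6 -292 249; python3 -m creep '[[0,0,0,0,0,20,0.8],[0,0,0,0,0,25,0.8],[0,0,0,0,0,20,0.8],[0,0,0,0,0,0,0.8]]'; python3 d.py 533.6 -292 249
```

```text
clock: 19.23
eef_pos: [530.5, -292.7, 359.2]
tcp_rot: [-3.14, 0.005, -0.005]
contact_force: [0.3, 0.2, -1.5]
opening: 0.447
clk 19.23 pos [ 530.5 -292.7  359.2] rot [-3.1404  0.0054 -0.0049] open 0.447 F [ 0.3  0.2 -1.5] q [-0.51  0.37  1.72 -0.    1.06  1.07]
tool shift to go [  3.7  -0.6 110.2] yaw0 rotvec [-0.0012  0.0054 -0.0049]
clock: 19.57
eef_pos: [528.4, -293.3, 289.1]
tcp_rot: [-3.138, 0.008, -0.009]
contact_force: [-1.5, 0.8, -0.5]
opening: 0.441
clk 19.57 pos [ 528.4 -293.3  289.1] rot [-3.1385  0.0082 -0.0091] open 0.441 F [-1.5  0.8 -0.5] q [-0.51  0.45  1.77 -0.    0.93  1.07]
tool shift to go [ 5.6 -1.3 40. ] yaw0 rotvec [-0.0032  0.0082 -0.0091]
```

```bash
python3 -m creep '[[-0.003,0.008,-0.009,5.5,-1,8,0.8],[0,0,0,0,0,0,0.8]]'; python3 d.py 533.6 -292 249
python3 - <<'E'
from h import *
f=grab_frame("wrist");cv2.imwrite("pics/w8.png",f["color"][:,:,::-1])
s=grab_frame("side");crop(s,300,200,500,350,4,"s8.png")
f=grab_frame("top");crop(f,420,220,520,300,6,"t8.png")
E
```

```text
clock: 19.73
eef_pos: [533.6, -291.3, 279.2]
tcp_rot: [-3.14, 0.003, 0.001]
contact_force: [-0.0, 0.5, -0.9]
opening: 0.445
clk 19.73 pos [ 533.6 -291.3  279.2] rot [-3.1397e+00  2.6000e-03  9.0000e-04] open 0.445 F [-0.   0.5 -0.9] q [-0.5   0.47  1.77  0.    0.91  1.07]
tool shift to go [ 0.1  0.8 30.2] yaw0 rotvec [-0.0019  0.0026  0.0009]
```

View pics/w8.png

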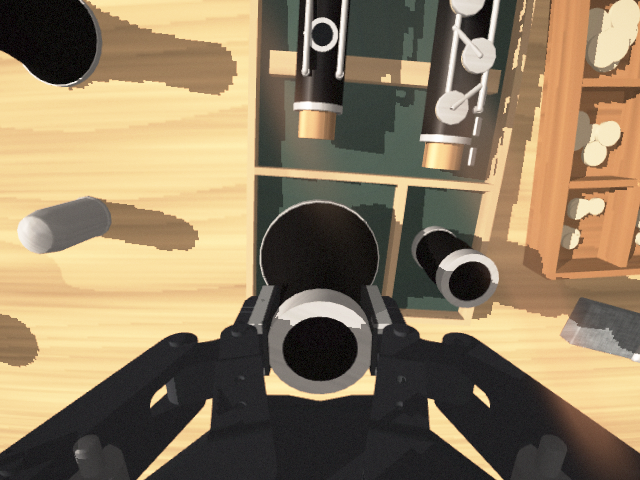

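View pics/s8.png

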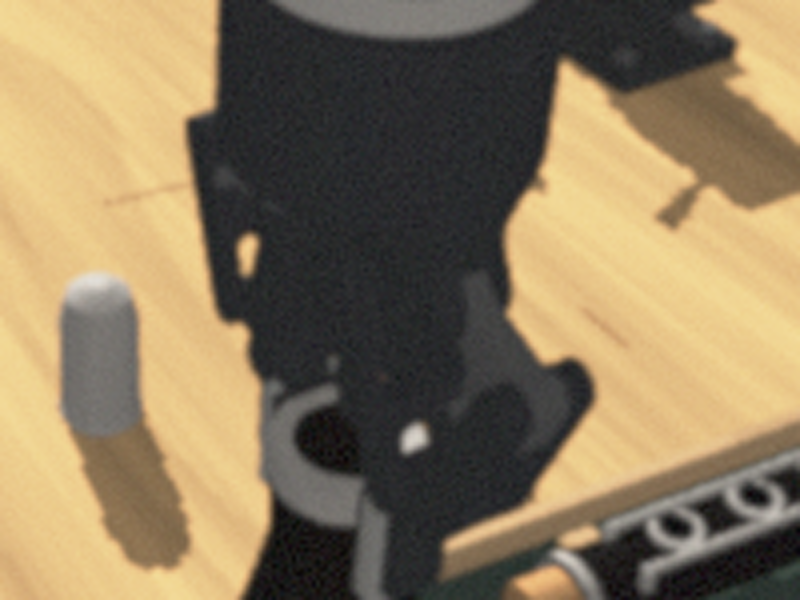

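The bell's foot spans columns 260–380, centred between the wide bay's walls (256 to 388). Lowering it.

```bash
python3 -m creep '[[0,0,0,0,0,8,0.8],[0,0,0,0,0,8,0.8],[0,0,0,0,0,4,0.8],[0,0,0,0,0,0,0.8]]'; python3 d.py 533.6 -292 249
```

```text
clock: 20.22
eef_pos: [535.0, -292.2, 262.9]
tcp_rot: [3.139, -0.004, 0.001]
contact_force: [-0.2, -0.5, -1.0]
opening: 0.444
clk 20.22 pos [ 535.  -292.2  262.9] rot [ 3.1391e+00 -4.5000e-03  7.0000e-04] open 0.444 F [-0.2 -0.5 -1. ] q [-0.5   0.49  1.78 -0.    0.87  1.07]
tool shift to go [-1.5 -0.2 13.9] yaw0 rotvec [ 0.0025 -0.0045  0.0007]
```

```bash
for i in 1 2 3 4; do python3 -m creep '[[0,0,0,-0.4,0,2.8,0.8]]' | grep -E "eef|force";done
```

```text
eef_pos: [534.8, -292.3, 260.2]
contact_force: [0.3, -0.3, -1.0]
eef_pos: [534.4, -292.3, 257.2]
contact_force: [-0.6, 0.4, -0.8]
eef_pos: [534.0, -292.4, 254.2]
contact_force: [0.1, -1.2, -2.0]
eef_pos: [533.5, -292.4, 251.2]
contact_force: [-0.7, 0.6, -1.6]
```

```bash
python3 -m creep '[[0,0,0,0,0,1.5,0.8]]' | grep -E "eef|force|rot";python3 -m creep '[[0,0,0,0,0,1.5,0.8]]' | grep -E "eef|force"
```

```text
eef_pos: [533.4, -292.4, 249.3]
tcp_rot: [3.139, -0.005, 0.0]
contact_force: [2.7, 4.9, 18.9]
eef_pos: [533.6, -292.4, 249.2]
contact_force: [-9.3, 7.0, 36.3]
```

Contact came at 249.3, as expected. Releasing.

```bash
python3 -m creep '[[0,0,0,0,0,-0.5,0.5],[0,0,0,0,0,0,0.4],[0,0,0,0,0,0,0.3],[0,0,0,0,0,0,0.25],[0,0,0,0,0,0,0.25]]'; python3 -m creep '[[0,0,0,0,0,-15,0.25],[0,0,0,0,0,-30,0.25],[0,0,0,0,0,-35,0.2],[0,0,0,0,0,-15,0],[0,0,0,0,0,0,0]]'; python3 d.py 677.8 -109.4 340
python3 - <<'E'
from h import *
f=grab_frame("wrist");cv2.imwrite("pics/w9.png",f["color"][:,:,::-1])
E
```

```text
clock: 21.13
eef_pos: [534.1, -292.7, 250.8]
tcp_rot: [3.138, -0.007, 0.0]
contact_force: [-0.7, 0.1, -0.3]
opening: 0.75
clock: 21.55
eef_pos: [532.7, -292.0, 346.2]
tcp_rot: [3.141, -0.001, 0.0]
contact_force: [0.4, 0.1, -0.8]
opening: 1.0
clk 21.55 pos [ 532.7 -292.   346.2] rot [ 3.1412e+00 -1.3000e-03  3.0000e-04] open 1.0 F [ 0.4  0.1 -0.8] q [-0.5   0.39  1.73  0.    1.03  1.07]
tool shift to go [ 145.2 -182.6    6.3] yaw0 rotvec [ 0.0004 -0.0013  0.0003]
```

View pics/w9.png

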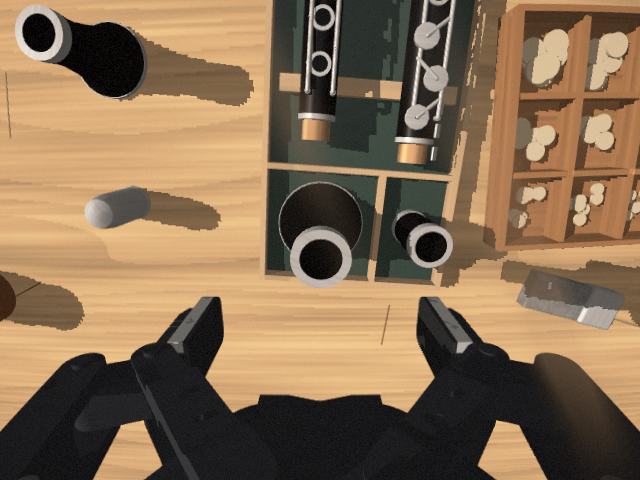

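The large bell (foot at (321,222)) stands in the wide bay, with the long barrel beside it. Now the small bell.

```bash
python3 -m creep '[[0,0,0,22,-28,-1,0],[0,0,0,22,-28,-2,0],[0,0,0,22,-28,-2,0],[0,0,0,22,-28,-2,0],[0,0,0,22,-28,-2,0],[0,0,0,18,-24,-2,0],[0,0,0,12,-14,-2,0],[0,0,0,0,0,0,0]]'; python3 d.py 677.8 -109.4 340
python3 - <<'E'
from h import *
f=grab_frame("wrist");im=f["color"].copy()
for p in ([677.8,-109.4,84],):
    u=proj(f,p)[0];print(u);cv2.drawMarker(im,tuple(int(v) for v in u),(255,0,0),0,12,1)
cv2.imwrite("pics/w10.png",im[:,:,::-1])
E
```

```text
clock: 22.27
eef_pos: [675.4, -107.1, 345.1]
tcp_rot: [-3.139, 0.011, -0.005]
contact_force: [-0.1, 0.5, 0.3]
opening: 0.998
clk 22.27 pos [ 675.4 -107.1  345.1] rot [-3.1393  0.0108 -0.0052] open 0.998 F [-0.1  0.5  0.3] q [-0.16  0.5   1.54  0.    1.11  1.42]
tool shift to go [2.5 2.3 5.1] yaw0 rotvec [-0.0024  0.0108 -0.0052]
[323.29242801 240.18250132]
```

View pics/w10.png

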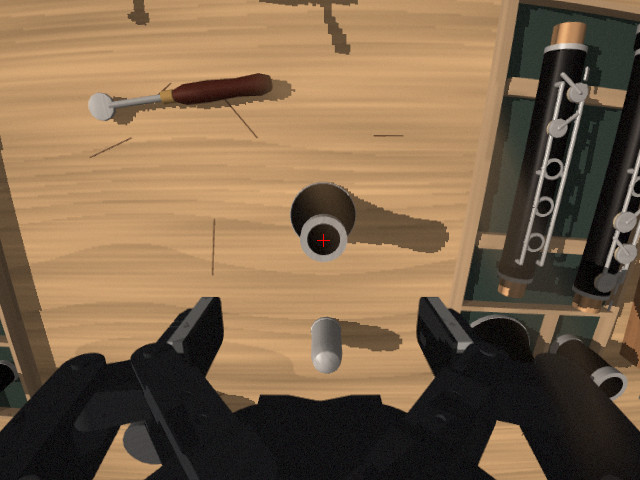

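The small bell's ring is at (323,240), exactly as predicted. Descending to TCP z 226.

```bash
python3 -m creep '[[-0.002,0.011,-0.005,2.5,2.3,20,0],[0,0,0,0,0,30,0],[0,0,0,0,0,20,0],[0,0,0,0,0,0,0]]'; python3 d.py 677.8 -109.4 226
```

```text
clock: 22.65
eef_pos: [674.0, -112.2, 268.5]
tcp_rot: [3.141, 0.005, 0.001]
contact_force: [-0.8, 0.1, -0.8]
opening: 0.996
clk 22.65 pos [ 674.  -112.2  268.5] rot [3.1409e+00 4.5000e-03 7.0000e-04] open 0.996 F [-0.8  0.1 -0.8] q [-0.17  0.58  1.6  -0.    0.97  1.4 ]
tool shift to go [ 4.  -2.8 42.4] yaw0 rotvec [0.0007 0.0045 0.0007]
```

```bash
python3 -m creep '[[0,0.004,0,4,-3,0,0],[0,0,0,0,0,15,0],[0,0,0,0,0,15,0],[0,0,0,0,0,9,0],[0,0,0,0,0,0,0]]'; python3 d.py 677.8 -109.4 226
```

```text
clock: 23.07
eef_pos: [677.1, -111.9, 227.4]
tcp_rot: [3.14, 0.001, -0.002]
contact_force: [-0.3, 0.6, 0.2]
opening: 0.996
clk 23.07 pos [ 677.1 -111.9  227.4] rot [ 3.1403e+00  7.0000e-04 -2.1000e-03] open 0.996 F [-0.3  0.6  0.2] q [-0.17  0.64  1.61 -0.    0.9   1.41]
tool shift to go [ 0.7 -2.5  1.3] yaw0 rotvec [ 0.0013  0.0007 -0.0021]
```

```bash
python3 -m creep '[[0,0,0,0.7,-2.5,1,0],[0,0,0,0,0,0,0.8],[0,0,0,0,0,0,0.8],[0,0,0,0,0,0,0.8],[0,0,0,0,0,0,0.8],[0,0,0,0,0,0,0.8],[0,0,0,0,0,0,0.8],[0,0,0,0,0,0,0.8]]' 50; python3 d.py 677.8 -109.4 226;  python3 -m creep '[[0,0,0,0,0,-10,0.8],[0,0,0,0,0,-25,0.8],[0,0,0,0,0,-30,0.8],[0,0,0,0,0,-30,0.8],[0,0,0,0,0,-20,0.8],[0,0,0,0,0,0,0.8]]'
python3 - <<'E'
from h import *
s=grab_frame("side");crop(s,320,80,470,240,4,"s10.png")
print(sense()["eef_pos"])
for z in (100,110,120,130): print(z,proj(s,[*sense()["eef_pos"][:2],z])[0].round(1))
E
```

```text
clock: 23.73
eef_pos: [679.2, -109.5, 229.9]
tcp_rot: [3.139, -0.004, -0.002]
contact_force: [0.1, -0.9, -0.8]
opening: 0.368
clk 23.73 pos [ 679.2 -109.5  229.9] rot [ 3.1395e+00 -4.3000e-03 -2.2000e-03] open 0.368 F [ 0.1 -0.9 -0.8] q [-0.16  0.63  1.61 -0.    0.9   1.41]
tool shift to go [-1.4 -0.1  3.9] yaw0 rotvec [ 0.0021 -0.0043 -0.0022]
clock: 24.23
eef_pos: [677.7, -109.1, 350.2]
tcp_rot: [3.14, 0.001, -0.002]
contact_force: [0.5, -0.2, -1.0]
opening: 0.368
[ 677.34639908 -109.09603417  348.54895536]
100 [395.9 223.8]
110 [396.4 218.2]
120 [396.9 212.4]
130 [397.4 206.6]
```

View pics/s10.png

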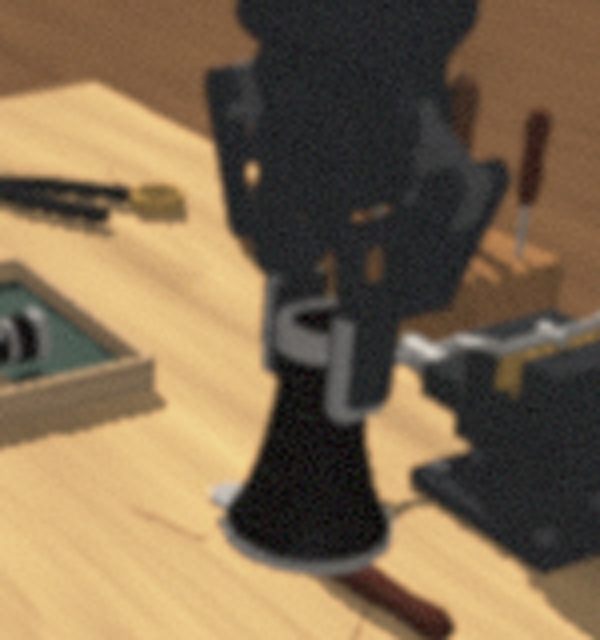

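The small bell is held upright. Carrying it to the small tray's wide bay at (491.5,344.5).

```bash
python3 -m creep '[[0,0,0,-8,-20,0,0.8],[0,0,0,-12,-30,0,0.8],[0,0,0,-12,-30,0,0.8],[0,0,0,-12,-30,0,0.8],[0,0,0,-12,-30,0,0.8],[0,0,0,-12,-30,0,0.8],[0,0,0,-12,-30,0,0.8],[0,0,0,-12,-30,0,0.8],[0,0,0,-12,-30,0,0.8]]'; python3 d.py 491.5 344.5 350
```

```text
clock: 25.03
eef_pos: [567.8, 154.5, 338.3]
tcp_rot: [3.137, 0.012, -0.012]
contact_force: [0.1, 0.4, -1.6]
opening: 0.376
clk 25.03 pos [567.8 154.5 338.3] rot [ 3.1367  0.012  -0.0115] open 0.376 F [ 0.1  0.4 -1.6] q [ 0.26  0.37  1.77 -0.    1.01  1.85]
tool shift to go [ -78.7 -189.   -11.7] yaw0 rotvec [ 0.0048  0.0121 -0.0115]
```

```bash
python3 -m creep '[[0.005,0.012,-0.011,-12,-30,-2,0.8],[0,0,0,-12,-30,-2,0.8],[0,0,0,-12,-30,-2,0.8],[0,0,0,-12,-30,-2,0.8],[0,0,0,-12,-28,-2,0.8],[0,0,0,-6,-16,0,0.8],[0,0,0,0,0,0,0.8]]'; python3 d.py 491.5 344.5 350
```

```text
clock: 25.62
eef_pos: [491.8, 329.5, 339.3]
tcp_rot: [3.138, 0.013, 0.004]
contact_force: [-0.0, -0.6, -1.6]
opening: 0.369
clk 25.62 pos [491.8 329.5 339.3] rot [3.1376 0.0125 0.0037] open 0.369 F [-0.  -0.6 -1.6] q [0.59 0.37 1.76 0.   1.02 2.15]
tool shift to go [ -0.4 -15.  -10.7] yaw0 rotvec [0.004  0.0125 0.0037]
```

```bash
python3 -m creep '[[0.004,0.0125,0.004,0,-15,0,0.8],[0,0,0,0,0,20,0.8],[0,0,0,0,0,25,0.8],[0,0,0,0,0,15,0.8],[0,0,0,0,0,0,0.8]]'; python3 d.py 491.5 344.5 234
python3 - <<'E'
from h import *
f=grab_frame("wrist");cv2.imwrite("pics/w11.png",f["color"][:,:,::-1])
E
```

```text
clock: 26.03
eef_pos: [490.1, 343.8, 273.3]
tcp_rot: [3.138, 0.003, 0.003]
contact_force: [0.1, -0.7, -1.7]
opening: 0.374
clk 26.03 pos [490.1 343.8 273.3] rot [3.1382e+00 2.5000e-03 3.4000e-03] open 0.374 F [ 0.1 -0.7 -1.7] q [ 0.61  0.46  1.79 -0.    0.89  2.18]
tool shift to go [ 1.5 -0.8 39.3] yaw0 rotvec [0.0034 0.0025 0.0034]
```

View pics/w11.png

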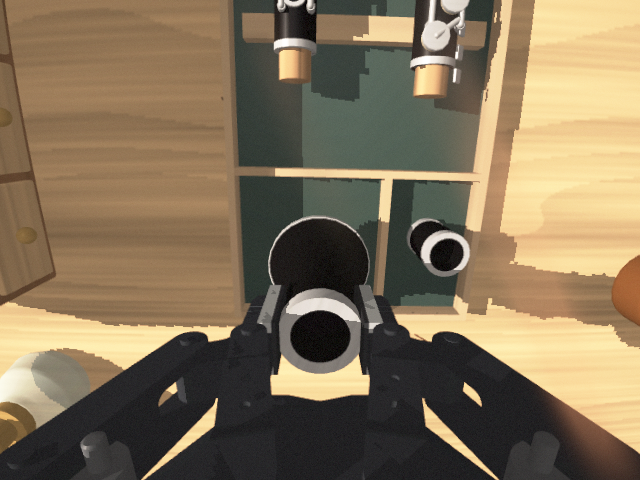

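The foot spans 269–369 within bay walls at 244 and 379, so it sits slightly right. I'll shift it 4 mm to +y while lowering.

```bash
python3 -m creep '[[0.003,0.0025,0.003,1.5,-5,5,0.8],[0,0,0,0,0,10,0.8],[0,0,0,0,0,10,0.8],[0,0,0,0,0,0,0.8]]'; python3 d.py 491.5 348 234
```

```text
clock: 26.42
eef_pos: [493.3, 348.4, 249.0]
tcp_rot: [-3.14, -0.003, -0.002]
contact_force: [0.1, -1.0, -1.0]
opening: 0.371
clk 26.42 pos [493.3 348.4 249. ] rot [-3.1403e+00 -2.6000e-03 -1.6000e-03] open 0.371 F [ 0.1 -1.  -1. ] q [ 0.61  0.5   1.8  -0.    0.84  2.19]
tool shift to go [-1.8  0.4 15. ] yaw0 rotvec [-0.0013 -0.0026 -0.0016]
```

```bash
for i in 1 2 3 4; do python3 -m creep '[[0,0,0,-0.5,0,2.8,0.8]]' | grep -E "eef|force";done
```

```text
eef_pos: [493.1, 348.5, 246.3]
contact_force: [0.4, -0.0, -0.3]
eef_pos: [492.7, 348.4, 243.4]
contact_force: [0.6, -0.1, -1.1]
eef_pos: [492.3, 348.5, 240.6]
contact_force: [-0.6, -0.0, -0.4]
eef_pos: [491.8, 348.5, 237.8]
contact_force: [-0.2, 0.3, -1.1]
```

```bash
for i in 1 2 ; do python3 -m creep '[[0,0,0,0,0,1.5,0.8]]' | grep -E "eef|force";done
```

```text
eef_pos: [491.6, 348.5, 236.0]
contact_force: [0.2, -0.2, -1.5]
eef_pos: [491.8, 348.7, 235.0]
contact_force: [-4.0, 0.1, 21.4]
```

Contact at 235, so I'll release and retreat.

```bash
python3 -m creep '[[0,0,0,0,0,-0.5,0.5],[0,0,0,0,0,0,0.4],[0,0,0,0,0,0,0.35],[0,0,0,0,0,0,0.3],[0,0,0,0,0,0,0.3]]'; python3 -m creep '[[0,0,0,0,0,-15,0.3],[0,0,0,0,0,-30,0.3],[0,0,0,0,0,-35,0.2],[0,0,0,0,0,-30,0],[0,0,0,-10,0,-10,0],[0,0,0,-30,10,0,0],[0,0,0,-30,20,0,0],[0,0,0,0,0,0,0],[0,0,0,0,0,0,0]]'
python3 - <<'E'
from h import *
f=grab_frame("wrist");cv2.imwrite("pics/w12.png",f["color"][:,:,::-1])
f=grab_frame("side");cv2.imwrite("pics/s12.png",f["color"][:,:,::-1])
f=grab_frame("top");crop(f,110,130,530,340,1.9,"t12.png")
E
```

```text
clock: 27.33
eef_pos: [492.2, 349.1, 236.3]
tcp_rot: [-3.138, -0.006, -0.001]
contact_force: [-1.1, 0.9, 0.6]
opening: 0.7
clock: 28.08
eef_pos: [417.3, 317.0, 359.3]
tcp_rot: [-3.139, -0.004, -0.002]
contact_force: [0.8, 0.3, 0.5]
opening: 0.999
```

View pics/w12.png

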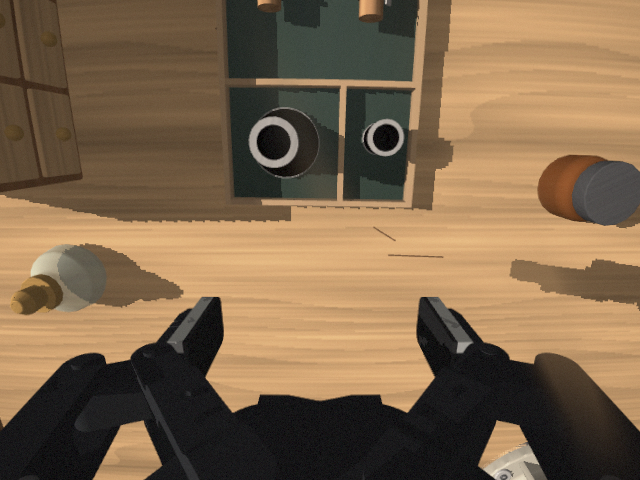

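View pics/s12.png

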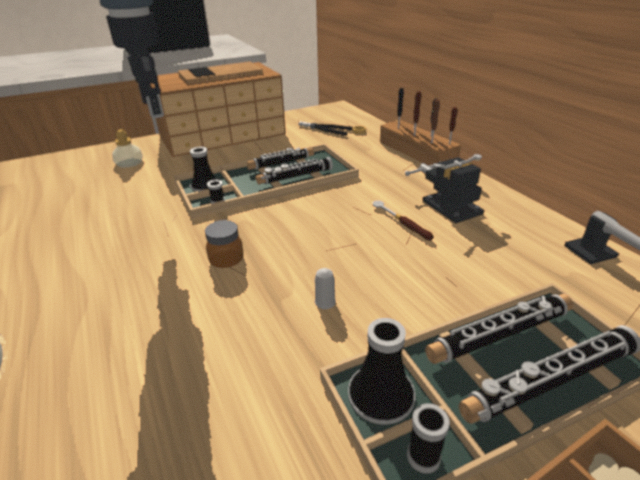

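View pics/t12.png

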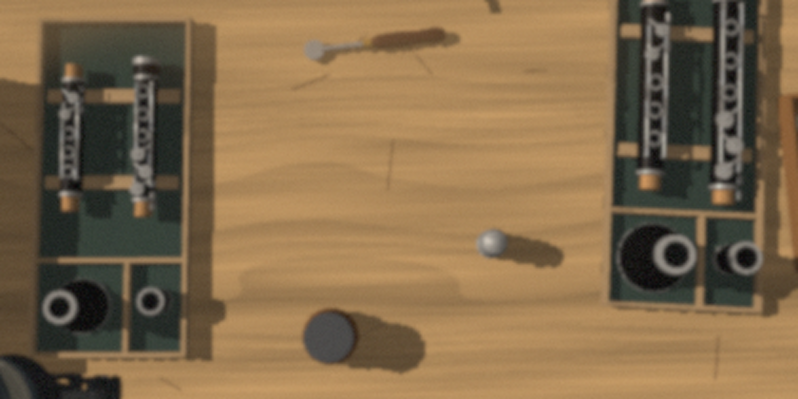

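All four pieces stand upright in their bays, and the jar, cap and tool look untouched. A quick numeric check before handing in.

Run:
```python
from h import *
f=grab_frame("top")
hsv=cv2.cvtColor(f["color"],cv2.COLOR_RGB2HSV)
for n,g,z,o,yaw in [("bellL",(676,255),112,(531.5,-324.3),-.066),("barL",(744,257),72,(531.5,-324.3),-.066),("bellS",(60,307),90,(491.3,312.5),-.017),("barS",(150,301),48,(491.3,312.5),-.017)]:
    c=np.array([110+g[0]/1.9,130+g[1]/1.9]); x,y=c.astype(int); w=12
    m=((hsv[y-w:y+w,x-w:x+w,1]<70)&(hsv[y-w:y+w,x-w:x+w,2]>85)).astype(np.uint8)
    k,l,st,ce=cv2.connectedComponentsWithStats(m); i=1+np.argmax(st[1:,4]); (cx,cy),_=cv2.minEnclosingCircle(np.argwhere(l==i)[:,::-1].astype(np.float32))
    p=ray(f,(x-w+cx,y-w+cy),z)[:2]-o; C,S=np.cos(yaw),np.sin(yaw)
    print(n,"px",round(x-w+cx,1),round(y-w+cy,1),"tray xy",np.round([C*p[0]+S*p[1],-S*p[0]+C*p[1]],1))
for n,px,h in [("cap",(110+491/1.9,130+242/1.9),61),("jar",(110+330/1.9,130+336/1.9),62)]: print(n,ray(f,px,h).round(1))
```

```text
bellL px 465.1 263.3 tray xy [-0.  31.2]
barL px 502.3 265.0 tray xy [  2.  -54.3]
bellS px 141.0 291.2 tray xy [-0.2 36.5]
barS px 188.6 287.8 tray xy [  6.  -48.6]
cap [ 551.3 -108.7   61. ]
jar [454.1  66.7  62. ]
```

All are within tolerance, and the jar and cap have not moved. Handing in.

```bash
python3 -c "
from rig import job,sense
print(sense()['clock']); print(job.sign_off())"
```

```text
28.2833
the job is handed in; nothing more can be done
None
```

All four pieces are in their own clarinet's tray, and I handed the job in at about 28 s; no verdict is reported. The large bell and long barrel are in tray_large (right). The small bell and short barrel are in tray_small (left).

The last pictures showed all four upright in the right bays. I measured these positions in tray coordinates from the top view; the bay centres are (0, 32.5) mm for bells and (0, −52.5) mm for barrels:

| Piece | Measured x, y (mm) |
|---|---|
| Large bell | (0, 31) |
| Long barrel | (2, −54) |
| Small bell | (0, 36.5) |
| Short barrel | (6, −49) |

- **Bystanders:** the jar and cap measured within about 1 mm of where they started. I checked the seating tool by eye only, and it looked unmoved.
- **Set-downs:** each piece was lowered until it touched the floor, then released. The short barrel was pressed down with about 45 N before I eased off, and the others peaked at 24 to 36 N.
- **Disagreements:** my two estimates of the tray positions, from the top and wrist cameras, differed by about 2 to 3 mm, well inside the tolerances.

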